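# Put the mixed-up book-covering rollers back in their own cradles

## Robot

A 6-joint arm with a two-finger parallel gripper is mounted at the origin on the work surface. World frame = base frame: x ahead of the robot, y to its left, z up, the work surface at z = 0. Lengths are in m, angles in rad, forces in N, time in s.
With the tool pointing down it reaches from about 0.425 to 0.925 m from the base axis. Payload 12.5 kg.
Tool frame: the origin (TCP) lies midway between the tips of the shut fingers; the grasp point (between the pads) lies 19 mm behind it; z points along the fingers, y is the direction in which the jaws open and shut (so a half turn about z gives the same grasp; the last joint's range is limited). The gripper opens to 85 mm and grips with 20 to 120 N. Pads are 22 mm wide; open, the fingers measure 114 mm over their backs; the gripper's body (76 mm by 85 mm) begins 54 mm behind the grasp point. The pads swing forward as they close: fully open they stand 13 mm farther back than shut.
Start: joints at [-1.346, 0.491, 1.559, -0, 1.092, -0.106], TCP at [0.203, -0.591, 0.231] pointing down, gripper open.
Joint ranges: [-3.1, 3.1], [-0.84, 2.19], [0.05, 2.79], [-1.13, 4.28], [0.06, 2.93], [-2.69, 2.69]. Speed limits (rad/s): [2.22, 2.22, 2.79, 3.14, 3.14, 3.14].

## Interface

Orientations are given as a rotation vector (axis times angle).
In Python, from rig import arm gives the robot as it stands.
- The arm moves only by the tool carry_out, never from a script. Its argument "deltas" is a list of rows, each an object of numbers: "tx", "ty", "tz": the shift along the tool's x, y, z normalised to -1 to 1, where 1 is 0.025 m; "wx", "wy", "wz": the turn, a rotation vector about the tool's x, y, z normalised to -1 to 1, where 1 is 0.1 rad. In form: [{"tx": .., "ty": .., "tz": .., "wx": .., "wy": .., "wz": ..}, ...]. A call has 1 to 20 rows; each row shifts and turns the commanded pose from where the row before left it, along the tool's axes as they then stand; what a row does not reach is not made up. A row lasts 1/12 s, in which the tool goes at most 41.7 mm and 7.16 degrees, less where a joint would pass 70% of its speed; a pose out of reach is approached as far as the arm can. A call with a number of a shift or a turn outside -1 to 1 is refused whole. A call with a gripper value outside its range is refused whole. "grip" is the closure, from -1 (fully open) to 1 (shut), set as the call begins (left out, the last holds). The fingers move at their own pace and stop on an object; "force" is the grip in N (left out, the last holds). Time passes only in rows, so rows that do not move let the fingers close. It gives the time, the measured TCP pose, the force and the opening at its end, in the units of the state.
- arm.read_state(): the state, without advancing time (a new reading comes with each control period).
- arm.get_image(name): name is "scene" or "top" or "wrist"; returns a dict with "color" (384x512x3 uint8, red, green, blue), "z_map" (384x512 float32, m along the optical axis (not along the pixel's ray), 0 where there is no reading), "vertical_fov" (degrees; the focal length in pixels is half the picture's height over the tangent of half this angle, whatever the lens; pixels are square), "cx", "cy" (the principal point, pixels), "extrinsics" (4x4, takes a point from world to camera coordinates). Camera axes: x right, y up, looking along -z (the intrinsics and any distortion apply to the point x, -y, -z); pixel columns grow to the right and rows downward; lengths in m; the calibration is good to about 2 mm. A picture is of the moment at which its call begins.
- arm.finish_job(): hands the job in, once; it reports no verdict.
The state is a dict: "clock": time; "qpos": joint angles; "dq": joint speeds; "effort": joint torques, N m; "position": TCP position; "orientation": TCP orientation; "contact_force": force on the tool from outside, world axes, zero at the start; "wrist_torque": the same for the moment, N m; "width": finger opening in m.
Only numpy, scipy, OpenCV 4.12 (cv2) and the standard library are available. Lean on these libraries where they do the work, as an engineer would, in place of code of your own. Each camera call takes 0.05 s, during which the arm holds its last target.

## Task

All four book-covering rollers lie in the wrong cradles: swap them round until each lies centred in the wooden cradle whose base board is as long as the roller, using the round-footed spare cradle as a parking place on the way and leaving it empty. Never lay or drop a roller on the table or mat (they pick up grit), and do not knock over the glue jar.

Things in the scene. Friction and masses are not known exactly. Their poses are not given: they have to be found in the camera images.
- roller_120: plain aluminium bar, round, 120 mm long, 34 mm in diameter like the other three rollers, about 290 g; starts lying in a cradle of another length. Origin at its centre (mid-length, on the axis), y along its axis (either end is the same; x and z turn as it rolls).
- roller_150: black rubber roller, round, 150 mm long, 34 mm in diameter like the other three rollers, about 220 g; starts lying in a cradle of another length. Origin at its centre (mid-length, on the axis), y along its axis (either end is the same; x and z turn as it rolls).
- roller_180: wooden dowel, round, 180 mm long, 34 mm in diameter like the other three rollers, about 130 g; starts lying in a cradle of another length. Origin at its centre (mid-length, on the axis), y along its axis (either end is the same; x and z turn as it rolls).
- roller_210: cardboard tube with dark closed ends, round, 210 mm long, 34 mm in diameter like the other three rollers, about 70 g; starts lying in a cradle of another length. Origin at its centre (mid-length, on the axis), y along its axis (either end is the same; x and z turn as it rolls).
- cradle_120_seat (a point): seat of the fixed light-wood cradle whose base board is 120 mm long (62 mm wide): home of the 120 mm roller. y along the roller, x across, z up. Two V-supports (12 mm thick, tops 45 mm over the table, 54 mm across) stand 42 mm either side of its middle, 72 mm free between them; any roller fits, along the base. All five cradles lie parallel.
- cradle_150_seat (a point): seat of the fixed light-wood cradle whose base board is 150 mm long (62 mm wide): home of the 150 mm roller. y along the roller, x across, z up. In every cradle a seated roller's axis is 48 mm over the table (the base's top: 13 mm). The seat point is where the centre of a seated, centred roller lies.
- cradle_180_seat (a point): seat of the fixed light-wood cradle whose base board is 180 mm long (62 mm wide): home of the 180 mm roller. y along the roller, x across, z up. Vs and seat as in the others.
- cradle_210_seat (a point): seat of the fixed light-wood cradle whose base board is 210 mm long (62 mm wide): home of the 210 mm roller. y along the roller, x across, z up. Vs and seat as in the others.
- spare_cradle_seat (a point): seat of the spare cradle: same Vs and seat point as the others, but of dark steel on a round base plate 116 mm in diameter and 10 mm thick; empty at the start.
- glue_jar: glue jar with white lid, upright, 54 mm in diameter, 62 mm high, loose, somewhere among the cradles; origin at the centre of its underside, z up. It is the tallest thing among the cradles (a stapler, a card pack and a wooden stamp of up to 60 mm stand there too); crates to the sides and books beyond are up to 180 mm high.
Mind the look-alikes: they are no part of the job. Of the things like the roller_120, leave any that is purple; of the rest the larger one is meant.

How it is judged:
By the outcome, as a careful person would: the job done as asked, in the order asked, and still so for the second after the job is handed in, with the robot touching nothing.
It also fails if it takes over 131 s, if anything falls off the work surface, if the arm or the gripper's body presses on something with over 40 N, if the wrist force passes 120 N, or if a joint passes its speed limit or range.

## Working session

There is one attempt and no reset: what is moved stays moved. The work goes in short steps, Python scripts to look and compute and a tool call to move; the robot and the scene stay as the last step left them, time stands still between calls to the robot, and variables do not carry over. Pictures are saved under pics/ and viewed, and the job is handed in when it is done.

Besides the shell and the picture viewer there is one more tool, called after ">>>" as name([rows], argument=value, ...), one row to a line, values as JSON. carry_out: Moves the arm, as the interface text tells. Its arguments: {"type":"object","properties":{"deltas":{"type":"array","items":{"type":"object","properties":{"tx":{"type":"number"},"ty":{"type":"number"},"tz":{"type":"number"},"wx":{"type":"number"},"wy":{"type":"number"},"wz":{"type":"number"}}}},"grip":{"type":"number"},"force":{"type":"number"}},"required":["deltas"]}

```bash
ls; mkdir -p pics
python3 - <<'E'
from rig import arm
import cv2,numpy as np
print(arm.read_state())
for n in("top","scene"):
    d=arm.get_image(n); cv2.imwrite(f"pics/{n}0.png",d["color"][:,:,::-1]); np.savez(f"pics/{n}0.npz",**d)
    print(n,d["vertical_fov"],d["cx"],d["cy"],d["extrinsics"],[k for k in d])
E
```

```text
pics
{'clock': 0.0, 'qpos': array([-1.34557375e+00,  4.91548467e-01,  1.55948428e+00,  2.08540865e-05,
        1.09171803e+00, -1.05596174e-01]), 'dq': array([-8.45241022e-04,  9.81412523e-05,  9.13842675e-04,  7.41100231e-04,
       -4.63983544e-04,  1.17672916e-04]), 'effort': array([-1.39291209e-03, -6.18457246e+01, -2.61590981e+01, -1.40635061e-04,
        4.03754573e-03, -4.56277644e-05]), 'position': array([ 0.20298376, -0.5908589 ,  0.23072264]), 'orientation': array([-3.09757428e+00, -5.17077052e-01,  7.97072730e-05]), 'contact_force': array([-0.0654228 , -0.16668311, -0.72120099]), 'wrist_torque': array([0.04117977, 0.0088088 , 0.04393506]), 'width': 0.08554331331546516}
top 54.863419361106466 255.19255809997927 194.7652261532528 [[ 0.00930323 -0.99989573 -0.0110447  -0.16410885]
 [ 0.99242391  0.0078794   0.12260791 -0.57927037]
 [-0.1225081  -0.01210167  0.99239373 -1.26228053]
 [ 0.          0.          0.          1.        ]] ['color', 'z_map', 'vertical_fov', 'cx', 'cy', 'extrinsics']
scene 48.07908964899502 255.30419496718505 188.31012094592543 [[-0.47066704  0.88229257 -0.00568867  0.40619673]
 [-0.73575532 -0.38892059  0.55444105  0.33399341]
 [ 0.48696678  0.26514259  0.83220356 -1.48540909]
 [ 0.          0.          0.          1.        ]] ['color', 'z_map', 'vertical_fov', 'cx', 'cy', 'extrinsics']
```

View pics/top0.png

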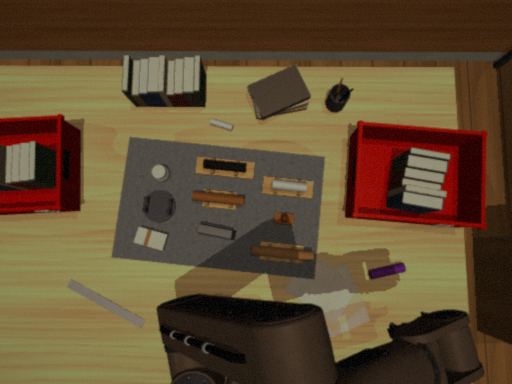

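View pics/scene0.png

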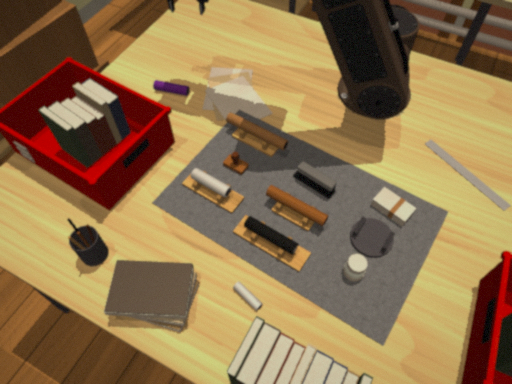

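```bash
cat > h.py <<'E'
import numpy as np,cv2
def load(n): return dict(np.load(n))
def cloud(d):
    z=d["z_map"];H,W=z.shape
    f=H/2/np.tan(np.radians(float(d["vertical_fov"]))/2)
    u,v=np.meshgrid(np.arange(W),np.arange(H))
    p=np.stack([(u-d["cx"])/f*z,-(v-d["cy"])/f*z,-z],-1)
    E=d["extrinsics"];return (p-E[:3,3])@E[:3,:3]
def ray(d,uv,h):
    H=d["z_map"].shape[0]; f=H/2/np.tan(np.radians(float(d["vertical_fov"]))/2)
    uv=np.atleast_2d(uv).astype(float); E=d["extrinsics"];R=E[:3,:3]
    c=-R.T@E[:3,3]
    r=np.stack([(uv[:,0]-d["cx"])/f,-(uv[:,1]-d["cy"])/f,-np.ones(len(uv))],-1)@R
    return c+r*((h-c[2])/r[:,2])[:,None]
def proj(d,P):
    H=d["z_map"].shape[0]; f=H/2/np.tan(np.radians(float(d["vertical_fov"]))/2)
    E=d["extrinsics"]; q=np.atleast_2d(P)@E[:3,:3].T+E[:3,3]
    return np.stack([d["cx"]-f*q[:,0]/q[:,2],d["cy"]+f*q[:,1]/q[:,2]],-1)
E
python3 - <<'E'
from h import *
for n in("top","scene"):
    d=load(f"pics/{n}0.npz");P=cloud(d)
    print(n,d["color"].shape,(d["z_map"]==0).mean())
    pts=[(225,166),(218,197),(288,185),(282,252),(158,206),(160,172),(150,238),(215,230),(283,217),(300,222),(50,260),(140,260),(250,260)] if n=="top" else [(265,235),(296,205),(210,182),(255,131),(372,236),(355,266),(200,240),(320,280)]
    for q in pts: print(q,P[q[1],q[0]].round(4))
d=load("pics/top0.npz");c=d["color"][130:285,100:335,::-1]
cv2.imwrite("pics/topc.png",cv2.convertScaleAbs(cv2.resize(c,None,fx=3.4,fy=3.4,interpolation=cv2.INTER_CUBIC),alpha=1.6))
E
```

```text
top (384, 512, 3) 0.0039215087890625
(225, 166) [ 0.6771 -0.0537  0.0616]
(218, 197) [ 0.5689 -0.0315  0.0593]
(288, 185) [ 0.6119 -0.2719  0.0627]
(282, 252) [ 0.3841 -0.2513  0.0654]
(158, 206) [0.54   0.1864 0.0155]
(160, 172) [0.6536 0.1706 0.0653]
(150, 238) [0.4267 0.2056 0.0302]
(215, 230) [ 0.4557 -0.0239  0.0603]
(283, 217) [ 0.5019 -0.2549  0.0605]
(300, 222) [ 0.4883 -0.3191  0.0021]
(50, 260) [ 0.346   0.5681 -0.0024]
(140, 260) [ 0.3493  0.2467 -0.0006]
(250, 260) [ 0.3532 -0.1426  0.0018]
scene (384, 512, 3) 0.0040740966796875
(265, 235) [ 0.6947 -0.061   0.0586]
(296, 205) [ 0.5771 -0.0279  0.0627]
(210, 182) [ 0.6236 -0.2701  0.0672]
(255, 131) [ 0.3944 -0.2506  0.0598]
(372, 236) [0.5411 0.1853 0.0136]
(355, 266) [0.6692 0.1753 0.0634]
(200, 240) [ 0.764  -0.2235  0.0009]
(320, 280) [7.163e-01 1.103e-01 3.000e-04]
```

View pics/topc.png

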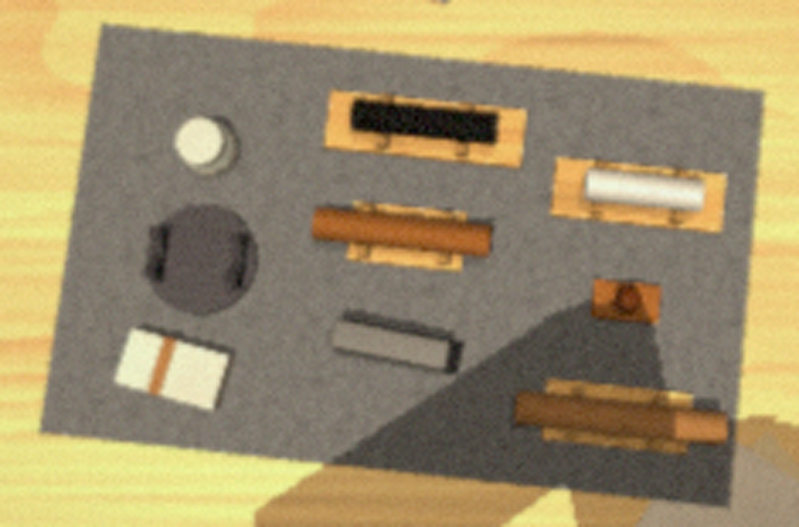

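Run:
```python
from h import *
for n in("top","scene"):
    d=load(f"pics/{n}0.npz");im=d["color"];P=cloud(d)
    S=4
    big=cv2.resize(im,None,fx=S,fy=S,interpolation=cv2.INTER_CUBIC)
    hsv=cv2.cvtColor(big,cv2.COLOR_RGB2HSV)
    # mat: low-saturation grey; polygon by convex hull of biggest grey comp
    g=((hsv[...,1]<70)&(hsv[...,2]>25)&(hsv[...,2]<130)).astype(np.uint8)
    ys,xs=np.mgrid[0:big.shape[0],0:big.shape[1]]
    W=ray(d,np.stack([(xs.ravel()+.5)/S-.5,(ys.ravel()+.5)/S-.5],-1),0.013).reshape(big.shape)
    names={"210":(.677,-.054,.0),"120":(.569,-.031),"180":(.615,-.27),"150":(.384,-.25)}
    for k,c in names.items():
        near=(abs(W[...,0]-c[0])<.05)&(abs(W[...,1]-c[1])<.135)
        h,s,v=[hsv[...,i].astype(int) for i in range(3)]
        m=near&(h>8)&(h<26)&(s>90)&(v>60)
        # print hist of hue/val
        q=hsv[m]; print(n,k,m.sum(),np.percentile(q,[5,25,50,75,95],axis=0).round().tolist())
    vis=cv2.cvtColor(hsv,cv2.COLOR_HSV2BGR)
    pp=proj(d,[(.73,.28,0),(.73,-.36,0),(.32,-.36,0),(.32,.28,0)]);a=(pp.min(0)*S).astype(int);b=(pp.max(0)*S).astype(int)
    cr=vis[max(a[1],0):b[1],max(a[0],0):b[0]]; print(a,b,cr.shape)
    cv2.imwrite(f"pics/{n}crop.png",cv2.convertScaleAbs(cv2.resize(cr,(800,int(cr.shape[0]*800/cr.shape[1])) ),alpha=1.5))
```

```text
top 210 11003 [[16.0, 106.0, 79.0], [17.0, 142.0, 107.0], [17.0, 149.0, 131.0], [18.0, 154.0, 145.0], [19.0, 160.0, 150.0]]
top 120 12721 [[13.0, 114.0, 73.0], [13.0, 152.0, 88.0], [14.0, 180.0, 102.0], [17.0, 190.0, 111.0], [18.0, 200.0, 142.0]]
top 180 10614 [[16.0, 99.0, 96.0], [17.0, 124.0, 115.0], [17.0, 144.0, 133.0], [18.0, 152.0, 146.0], [22.0, 157.0, 151.0]]
top 150 15905 [[14.0, 116.0, 63.0], [14.0, 152.0, 70.0], [15.0, 160.0, 76.0], [17.0, 166.0, 94.0], [18.0, 177.0, 119.0]]
[520 618] [1247 1080] (462, 727, 3)
scene 210 18658 [[16.0, 111.0, 86.0], [16.0, 149.0, 119.0], [17.0, 154.0, 151.0], [17.0, 156.0, 200.0], [18.0, 161.0, 216.0]]
scene 120 21203 [[13.0, 121.0, 79.0], [14.0, 155.0, 103.0], [14.0, 178.0, 128.0], [16.0, 190.0, 146.0], [17.0, 197.0, 159.0]]
scene 180 14888 [[16.0, 103.0, 91.0], [16.0, 136.0, 123.0], [17.0, 152.0, 166.0], [17.0, 156.0, 198.0], [22.0, 159.0, 216.0]]
scene 150 19995 [[14.0, 112.0, 79.0], [14.0, 151.0, 94.0], [15.0, 157.0, 107.0], [17.0, 162.0, 123.0], [18.0, 169.0, 164.0]]
[662 465] [1710 1262] (797, 1048, 3)
```

View pics/scenecrop.png

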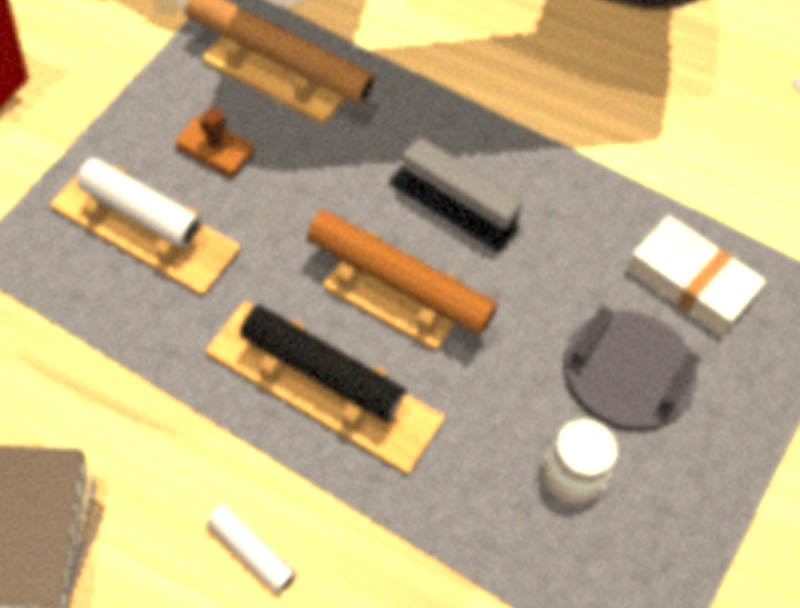

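```bash
cat > meas.py <<'E'
from h import *
def big(d,S=4):
    b=cv2.resize(d["color"],None,fx=S,fy=S,interpolation=cv2.INTER_CUBIC)
    ys,xs=np.mgrid[0:b.shape[0],0:b.shape[1]]
    uv=np.stack([(xs.ravel()+.5)/S-.5,(ys.ravel()+.5)/S-.5],-1)
    return b,cv2.cvtColor(b,cv2.COLOR_RGB2HSV).astype(int),uv
def largest(m):
    n,l,st,_=cv2.connectedComponentsWithStats(m.astype(np.uint8)); 
    return [ (l==i) for i in 1+np.argsort(-st[1:,4]) if st[i,4]>400]
def rect(pts): # cm rect in mm
    (c,s,a)=cv2.minAreaRect((pts[:,:2]*1000).astype(np.float32))
    bx=cv2.boxPoints((c,s,a)); e=[bx[1]-bx[0],bx[2]-bx[1]]
    L=max(e,key=np.linalg.norm); L=L if L[1]>0 else -L
    return np.array(c).round(1),sorted(np.round(s,1)),np.degrees(np.arctan2(L[1],L[0])).round(2)
E
python3 - <<'E'
from meas import *
for n in("top","scene"):
    d=load(f"pics/{n}0.npz");b,hsv,uv=big(d)
    W=ray(d,uv,.013).reshape(b.shape); h,s,v=hsv[...,0],hsv[...,1],hsv[...,2]
    W2=ray(d,uv,.048).reshape(b.shape)
    for k,c in {"210":(.677,-.054,.0),"120":(.569,-.031),"180":(.615,-.27),"150":(.384,-.25)}.items():
        near=(abs(W[...,0]-c[0])<.046)&(abs(W[...,1]-c[1])<.125)
        m=near&(h>=16)&(h<21)&(s>95)&(v>60)
        m=cv2.morphologyEx(m.astype(np.uint8),cv2.MORPH_OPEN,np.ones((5,5)))
        comps=[x for x in largest(m)]
        M=np.any(comps,axis=0)
        print(n,k,"board",rect(W[M]),[int(x.sum()) for x in comps])
        near=(abs(W2[...,0]-c[0])<.04)&(abs(W2[...,1]-c[1])<.125)
        if k=="210": r=near&(v<45)
        elif k=="180": r=near&(s<40)&(v>140)
        else: r=near&(h<=15)&(h>9)&(s>110)
        r=largest(cv2.morphologyEx(r.astype(np.uint8),cv2.MORPH_OPEN,np.ones((7,7))))[0]
        print("     roller",rect(W2[r]))
    # spare & jar
    W=ray(d,uv,.010).reshape(b.shape)
    near=(np.hypot(W[...,0]-.54,W[...,1]-.186)<.085)&(v<75 if n=="top" else v<85)
    r=largest(cv2.morphologyEx(near.astype(np.uint8),cv2.MORPH_OPEN,np.ones((5,5))))[0]
    c,rad=cv2.minEnclosingCircle((W[r][:,:2]*1000).astype(np.float32)); print("spare",c,rad,rect(W[r]),v[near].mean())
    W=ray(d,uv,.062).reshape(b.shape)
    near=(np.hypot(W[...,0]-.66,W[...,1]-.172)<.05)&(v>140)
    r=largest(near)[0]; print("jar",cv2.minEnclosingCircle((W[r][:,:2]*1000).astype(np.float32)))
E
```

```text
top 210 board (array([681.9, -47.7]), [np.float64(66.1), np.float64(212.1)], np.float32(84.46)) [10298]
     roller (array([681.3, -49.4]), [np.float64(31.5), np.float64(148.5)], np.float32(84.59))
top 120 board (array([567. , -31.2]), [np.float64(64.7), np.float64(122.3)], np.float32(84.34)) [2750, 1525]
     roller (array([567.7, -28.9]), [np.float64(34.9), np.float64(183.7)], np.float32(84.49))
top 180 board (array([ 612.7, -272.9]), [np.float64(65.5), np.float64(182.5)], np.float32(84.45)) [9022]
     roller (array([ 612.3, -277.1]), [np.float64(14.6), np.float64(115.6)], np.float32(82.97))
top 150 board (array([ 382.7, -250.6]), [np.float64(64.8), np.float64(151.8)], np.float32(84.41)) [2835, 2331]
     roller (array([ 377.8, -303.4]), [np.float64(33.5), np.float64(113.7)], np.float32(82.88))
spare (543.0244140625, 186.882080078125) 64.7535629272461 (array([540.3, 185.3]), [np.float64(122.4), np.float64(123.6)], np.float32(84.24)) 55.208186082374866
jar ((657.3978881835938, 178.87738037109375), 21.333879470825195)
scene 210 board (array([683.9, -48.7]), [np.float64(66.8), np.float64(213.1)], np.float32(84.51)) [17059]
     roller (array([682.3, -52.5]), [np.float64(33.9), np.float64(150.9)], np.float32(84.65))
scene 120 board (array([583.6, -33. ]), [np.float64(39.1), np.float64(124.2)], np.float32(84.55)) [7480]
     roller (array([566.6, -33.3]), [np.float64(41.8), np.float64(186.9)], np.float32(84.25))
scene 180 board (array([ 614.9, -273.8]), [np.float64(67.1), np.float64(184.6)], np.float32(84.68)) [11911]Traceback (most recent call last):
  File "<stdin>", line 17, in <module>
IndexError: list index out of range
```

>>> carry_out([
  {"wz": -1},
  {"wz": -1},
  {"wz": -1},
  {"wz": -1},
  {"wz": -1},
  {"wz": -1},
  {"wz": -1},
  {"wz": -1},
  {"wz": -1},
  {"wz": -1},
  {"wz": -1},
  {"wz": -0.43},
  {},
], grip=-1, force=40)

```text
validation failed for argument at $.de...
```

```bash
cat > go.py <<'E'
import sys,numpy as np
from rig import arm
from scipy.spatial.transform import Rotation as Ro
YAW=84.45
def st():
    s=arm.read_state(); R=Ro.from_rotvec(s["orientation"]).as_matrix(); return s,R
if __name__=="__main__":
    s,R=st(); p=s["position"]
    print("t",round(s["clock"],2),"p",p.round(4),"w",round(s["width"],4),"F",s["contact_force"].round(1),"q",s["qpos"].round(2))
    yaw=np.degrees(np.arctan2(R[1,0],R[0,0])); print("yaw",yaw.round(2),"tilt",R[:,2].round(4))
    if len(sys.argv)>3:
        t=np.array([float(a) for a in sys.argv[1:4]]); d=R.T@(t-p)/.025
        print("units",d.round(2),"wz",round(-np.radians(YAW-yaw)/.1,3), "min rows",int(np.ceil(np.linalg.norm(d))))
E
python3 go.py .63 -.05 .26
```

```text
t 0.1 p [ 0.203  -0.5909  0.2308] w 0.0854 F [-0.1  0.1 -0.3] q [-1.35  0.49  1.56  0.    1.09 -0.11]
yaw 18.95 tilt [-2.e-04  9.e-04 -1.e+00]
units [ 23.18 -14.92  -1.15] wz -11.432 min rows 28
```

>>> carry_out([
  {"tx": 0, "ty": 0, "tz": 0, "wx": 0, "wy": 0, "wz": -1},
  {"tx": 0, "ty": 0, "tz": 0, "wx": 0, "wy": 0, "wz": -1},
  {"tx": 0, "ty": 0, "tz": 0, "wx": 0, "wy": 0, "wz": -1},
  {"tx": 0, "ty": 0, "tz": 0, "wx": 0, "wy": 0, "wz": -1},
  {"tx": 0, "ty": 0, "tz": 0, "wx": 0, "wy": 0, "wz": -1},
  {"tx": 0, "ty": 0, "tz": 0, "wx": 0, "wy": 0, "wz": -1},
  {"tx": 0, "ty": 0, "tz": 0, "wx": 0, "wy": 0, "wz": -1},
  {"tx": 0, "ty": 0, "tz": 0, "wx": 0, "wy": 0, "wz": -1},
  {"tx": 0, "ty": 0, "tz": 0, "wx": 0, "wy": 0, "wz": -1},
  {"tx": 0, "ty": 0, "tz": 0, "wx": 0, "wy": 0, "wz": -1},
  {"tx": 0, "ty": 0, "tz": 0, "wx": 0, "wy": 0, "wz": -1},
  {"tx": 0, "ty": 0, "tz": 0, "wx": 0, "wy": 0, "wz": -0.43},
], grip=-1, force=40)

```text
clock: 1.1
position: [0.203, -0.591, 0.231]
orientation: [-2.32, -2.117, -0.001]
contact_force: [0.9, -0.6, -0.5]
width: 0.0855
```

```bash
python3 go.py .63 -.05 .26
```

```text
t 1.1 p [ 0.203 -0.591  0.231] w 0.0855 F [ 0.9 -0.6 -0.5] q [-1.35  0.49  1.56  0.    1.09 -1.25]
yaw 84.77 tilt [-1.e-04  6.e-04 -1.e+00]
units [23.11 15.04 -1.15] wz 0.056 min rows 28
```

>>> carry_out([
  {"tx": 0.82, "ty": 0.54},
  {"tx": 0.82, "ty": 0.54},
  {"tx": 0.82, "ty": 0.54},
  {"tx": 0.82, "ty": 0.54},
  {"tx": 0.82, "ty": 0.54},
  {"tx": 0.82, "ty": 0.54},
  {"tx": 0.82, "ty": 0.54},
  {"tx": 0.82, "ty": 0.54},
  {"tx": 0.82, "ty": 0.54},
  {"tx": 0.82, "ty": 0.54},
  {"tx": 0.82, "ty": 0.54},
  {"tx": 0.82, "ty": 0.54},
  {"tx": 0.82, "ty": 0.54},
  {"tx": 0.82, "ty": 0.54},
  {"tx": 0.82, "ty": 0.54},
  {"tx": 0.82, "ty": 0.54},
])

```text
validation failed for argument at $.de...
```

```bash
python3 go.py .63 -.05 .26
cat > snap.py <<'E'
import sys,numpy as np,cv2
from rig import arm
n,t=sys.argv[1:3]
d=arm.get_image(n);np.savez(f"pics/{t}.npz",**d);cv2.imwrite(f"pics/{t}.png",d["color"][:,:,::-1])
E
python3 snap.py wrist w1;python3 snap.py top t1
```

```text
t 1.1 p [ 0.203 -0.591  0.231] w 0.0855 F [ 0.9 -0.6 -0.5] q [-1.35  0.49  1.56  0.    1.09 -1.25]
yaw 84.77 tilt [-1.e-04  6.e-04 -1.e+00]
units [23.11 15.04 -1.15] wz 0.056 min rows 28
```

View pics/w1.png

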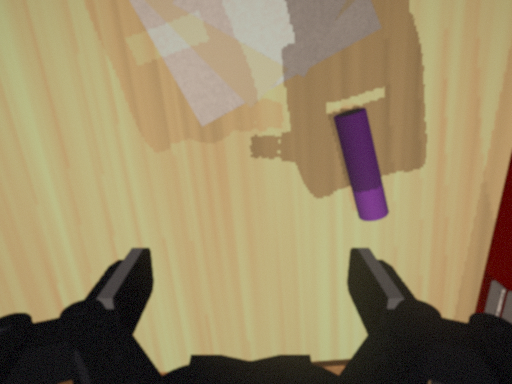

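>>> carry_out([
  {"tx": 0.82, "ty": 0.54, "tz": 0, "wx": 0, "wy": 0, "wz": 0.05},
  {"tx": 0.82, "ty": 0.54, "tz": 0, "wx": 0, "wy": 0, "wz": 0},
  {"tx": 0.82, "ty": 0.54, "tz": 0, "wx": 0, "wy": 0, "wz": 0},
  {"tx": 0.82, "ty": 0.54, "tz": 0, "wx": 0, "wy": 0, "wz": 0},
  {"tx": 0.82, "ty": 0.54, "tz": 0, "wx": 0, "wy": 0, "wz": 0},
  {"tx": 0.82, "ty": 0.54, "tz": 0, "wx": 0, "wy": 0, "wz": 0},
  {"tx": 0.82, "ty": 0.54, "tz": 0, "wx": 0, "wy": 0, "wz": 0},
  {"tx": 0.82, "ty": 0.54, "tz": 0, "wx": 0, "wy": 0, "wz": 0},
  {"tx": 0.82, "ty": 0.54, "tz": 0, "wx": 0, "wy": 0, "wz": 0},
  {"tx": 0.82, "ty": 0.54, "tz": 0, "wx": 0, "wy": 0, "wz": 0},
  {"tx": 0.82, "ty": 0.54, "tz": 0, "wx": 0, "wy": 0, "wz": 0},
  {"tx": 0.82, "ty": 0.54, "tz": 0, "wx": 0, "wy": 0, "wz": 0},
  {"tx": 0.82, "ty": 0.54, "tz": 0, "wx": 0, "wy": 0, "wz": 0},
  {"tx": 0, "ty": 0, "tz": 0, "wx": 0, "wy": 0, "wz": 0},
])

```text
clock: 2.37
position: [0.4064, -0.3411, 0.2313]
orientation: [-2.331, -2.105, -0.001]
contact_force: [0.3, -0.3, -0.6]
width: 0.0854
```

```bash
python3 go.py .63 -.05 .26; 
python3 snap.py wrist w2;python3 snap.py top t2
```

```text
t 2.37 p [ 0.4064 -0.3411  0.2313] w 0.0854 F [ 0.3 -0.3 -0.6] q [-0.82  0.36  1.79  0.    1.   -0.72]
yaw 84.17 tilt [ 2.e-04  6.e-04 -1.e+00]
units [12.49  7.72 -1.14] wz -0.049 min rows 15
```

View pics/w2.png

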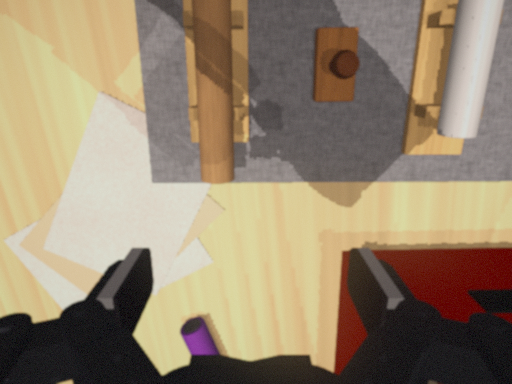

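>>> carry_out([
  {"tx": 0.8, "ty": 0.52, "tz": 0, "wx": 0, "wy": 0, "wz": 0},
  {"tx": 0.8, "ty": 0.52, "tz": 0, "wx": 0, "wy": 0, "wz": 0},
  {"tx": 0.8, "ty": 0.52, "tz": 0, "wx": 0, "wy": 0, "wz": 0},
  {"tx": 0.8, "ty": 0.52, "tz": 0, "wx": 0, "wy": 0, "wz": 0},
  {"tx": 0.8, "ty": 0.52, "tz": 0, "wx": 0, "wy": 0, "wz": 0},
  {"tx": 0.8, "ty": 0.52, "tz": 0, "wx": 0, "wy": 0, "wz": 0},
  {"tx": 0.8, "ty": 0.52, "tz": 0, "wx": 0, "wy": 0, "wz": 0},
  {"tx": 0.8, "ty": 0.52, "tz": 0, "wx": 0, "wy": 0, "wz": 0},
  {"tx": 0, "ty": 0, "tz": 0, "wx": 0, "wy": 0, "wz": 0},
])

```text
clock: 3.22
position: [0.5258, -0.1938, 0.2311]
orientation: [2.332, 2.105, 0.001]
contact_force: [0.3, 0.3, -0.1]
width: 0.0854
```

```bash
python3 go.py .682 -.05 .1; 
python3 snap.py wrist w3
```

```text
t 3.22 p [ 0.5258 -0.1938  0.2311] w 0.0854 F [ 0.3  0.3 -0.1] q [-0.47  0.4   1.72  0.    1.02 -0.37]
yaw 84.17 tilt [ 4.e-04  2.e-04 -1.e+00]
units [6.36 5.63 5.25] wz -0.049 min rows 10
```

View pics/w3.png

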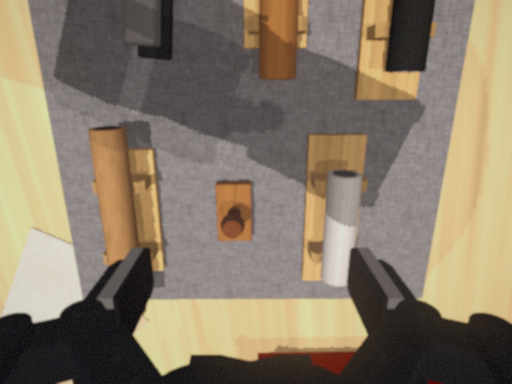

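```bash
cat > mb.py <<'E'
from meas import *
import sys
C={"210":(.682,-.048,.0),"120":(.567,-.031),"180":(.613,-.273),"150":(.383,-.2506)}
def board(d,k,vmin=40):
    b,hsv,uv=big(d,2); W=ray(d,uv,.013).reshape(b.shape);h,s,v=hsv[...,0],hsv[...,1],hsv[...,2];c=C[k]
    ax=np.array([np.cos(np.radians(84.45)),np.sin(np.radians(84.45))]);nx=np.array([ax[1],-ax[0]])
    D=W[...,:2]-np.array(c[:2]); a=D@ax; t=D@nx
    near=(abs(t)<.043)&(abs(a)<float(k)/2000+.02)
    m=near&(h>=15)&(h<22)&(s>85)&(v>vmin)
    m=cv2.morphologyEx(m.astype(np.uint8),cv2.MORPH_OPEN,np.ones((3,3)))
    cs=largest(m); 
    if not cs: return
    M=np.any(cs,axis=0); pts=W[M]
    aa=a[M]*1000;tt=t[M]*1000
    # extent along, robust
    lo,hi=np.percentile(aa,[.3,99.7]);l2,h2=np.percentile(tt,[.3,99.7])
    print(k,"rect",rect(pts),"along %.1f..%.1f mid %.1f | across %.1f..%.1f mid %.1f"%(lo,hi,(lo+hi)/2,l2,h2,(l2+h2)/2))
    return m
if __name__=="__main__":
    d=load(f"pics/{sys.argv[1]}.npz")
    for k in sys.argv[2:]: board(d,k)
E
python3 mb.py w3 180 150; python3 mb.py top0 180 210 120 150;python3 mb.py scene0 180 210 120 150
python3 - <<'E'
from h import *
d=load("pics/w3.npz");P=cloud(d)
print(d["extrinsics"],d["vertical_fov"],P[100,420],P[150,130],P[230,280],P[220,343])
print(ray(d,[(310,134),(366,135),(302,281)],.013))
E
```

```text
180 rect (array([ 612.9, -271.3]), [np.float64(63.0), np.float64(181.0)], np.float32(84.42)) along -88.1..91.5 mid 1.7 | across -31.6..30.6 mid -0.5
150 rect (array([ 379.8, -240. ]), [np.float64(73.2), np.float64(169.3)], np.float32(84.43)) along -72.2..93.3 mid 10.5 | across -39.8..31.7 mid -4.0
180 rect (array([ 612.6, -273.2]), [np.float64(66.2), np.float64(182.9)], np.float32(84.33)) along -91.2..90.5 mid -0.3 | across -33.1..32.4 mid -0.3
210 rect (array([681.8, -47.8]), [np.float64(66.9), np.float64(212.8)], np.float32(84.57)) along -105.6..106.1 mid 0.3 | across -33.3..32.5 mid -0.4
120 rect (array([567., -31.]), [np.float64(65.2), np.float64(123.9)], np.float32(84.4)) along -61.5..61.3 mid -0.1 | across -32.5..32.4 mid -0.1
150 rect (array([ 383. , -244.9]), [np.float64(65.9), np.float64(174.4)], np.float32(84.14)) along -78.9..90.9 mid 6.0 | across -32.9..32.2 mid -0.4
180 rect (array([ 614.8, -273.9]), [np.float64(67.9), np.float64(185.3)], np.float32(84.77)) along -92.6..91.4 mid -0.6 | across -31.5..35.4 mid 1.9
210 rect (array([684. , -48.7]), [np.float64(67.9), np.floa
[... 243 characters left out ...]
ct (array([ 380.5, -253.2]), [np.float64(79.8), np.float64(162.1)], np.float32(83.94)) along -79.7..77.1 mid -1.3 | across -40.8..37.3 mid -1.8
[[ 9.94809877e-01 -1.01749262e-01  6.30275134e-04 -5.43123004e-01]
 [ 9.70242903e-02  9.46711047e-01 -3.07122909e-01  1.70262746e-01]
 [ 3.06528410e-02  3.05590056e-01  9.51669649e-01 -3.38146023e-01]
 [ 0.00000000e+00  0.00000000e+00  0.00000000e+00  1.00000000e+00]] 59.22570342604231 [ 0.71190152 -0.15584925  0.00471273] [ 0.39723853 -0.17597166  0.01426359] [ 0.55239402 -0.29247962  0.00410817] [ 0.61266354 -0.25851946  0.06491641]
[[ 0.59238854 -0.17869032  0.013     ]
 [ 0.65214051 -0.18588921  0.013     ]
 [ 0.57388247 -0.3601231   0.013     ]]
```

>>> carry_out([
  {"tx": 0.7, "ty": 0.63, "tz": 0.4, "wx": 0, "wy": 0, "wz": 0},
  {"tx": 0.7, "ty": 0.63, "tz": 0.4, "wx": 0, "wy": 0, "wz": 0},
  {"tx": 0.7, "ty": 0.63, "tz": 0.4, "wx": 0, "wy": 0, "wz": 0},
  {"tx": 0.7, "ty": 0.63, "tz": 0.4, "wx": 0, "wy": 0, "wz": 0},
  {"tx": 0.7, "ty": 0.63, "tz": 0.4, "wx": 0, "wy": 0, "wz": 0},
  {"tx": 0.7, "ty": 0.63, "tz": 0.4, "wx": 0, "wy": 0, "wz": 0},
  {"tx": 0.7, "ty": 0.63, "tz": 0.4, "wx": 0, "wy": 0, "wz": 0},
  {"tx": 0.7, "ty": 0.63, "tz": 0.4, "wx": 0, "wy": 0, "wz": 0},
  {"tx": 0.7, "ty": 0.63, "tz": 0.4, "wx": 0, "wy": 0, "wz": 0},
  {"tx": 0, "ty": 0, "tz": 0, "wx": 0, "wy": 0, "wz": 0},
])

```text
clock: 4.1
position: [0.6825, -0.0523, 0.1388]
orientation: [-2.331, -2.104, 0.002]
contact_force: [-0.4, -0.5, 0.2]
width: 0.0854
```

```bash
python3 go.py .682 -.05 .026; 
python3 snap.py wrist w4
```

```text
t 4.1 p [ 0.6825 -0.0523  0.1388] w 0.0854 F [-0.4 -0.5  0.2] q [-0.17  0.67  1.49  0.    0.99 -0.07]
yaw 84.15 tilt [-1.9e-03  5.0e-04 -1.0e+00]
units [ 0.09 -0.02  4.51] wz -0.052 min rows 5
```

View pics/w4.png

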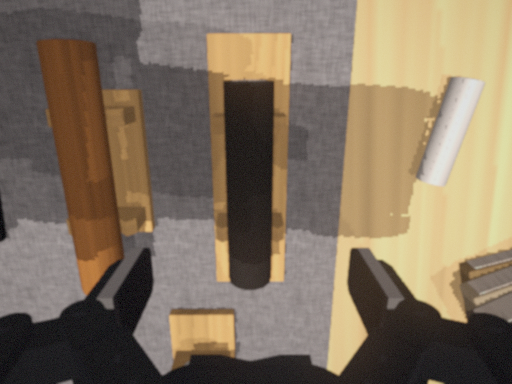

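Run:
```python
from h import *
d=load("pics/w4.npz")
ax=np.array([np.cos(np.radians(84.45)),np.sin(np.radians(84.45))])
def al(uv,h): 
    p=ray(d,uv,h)[0]; return p.round(4), (p[:2]@ax*1000).round(1)
for q,h in [((249,34),.013),((250,282),.013),((249,81),.065),((250,265),.065),((250,288),.048)]: print(q,al(q,h))
P=cloud(d)
for v in range(60,300,8): print(v,P[v,250].round(3),d["color"][v,250], end=';')
print([ (np.array(c)@ax*1000).round(1) for c in ((.682,-.048),(.681,-.0505))])
```

```text
(249, 34) (array([0.693 , 0.0575, 0.013 ]), np.float64(124.3))
(250, 282) (array([ 0.6723, -0.1516,  0.013 ]), np.float64(-85.9))
(249, 81) (array([0.6899, 0.0255, 0.065 ]), np.float64(92.1))
(250, 265) (array([ 0.6774, -0.1025,  0.065 ]), np.float64(-36.5))
(250, 288) (array([ 0.6742, -0.1338,  0.048 ]), np.float64(-68.0))
60 [0.692 0.04  0.013] [213 172 114];68 [0.691 0.034 0.014] [228 187 126];76 [0.691 0.028 0.013] [210 169 111];84 [0.69  0.024 0.066] [61 48 40];92 [0.69  0.019 0.065] [52 34 26];100 [0.689 0.014 0.066] [47 38 27];108 [0.689 0.009 0.065] [41 34 22];116 [0.688 0.004 0.064] [37 27 30];124 [ 0.688 -0.001  0.065] [36 24 25];132 [0.691 0.028 0.282] [41 39 30];140 [ 0.687 -0.011  0.064] [30 29 20];148 [ 0.686 -0.016  0.065] [35 29 29];156 [ 0.686 -0.021  0.065] [32 31 28];164 [ 0.685 -0.027  0.065] [37 28 29];172 [ 0.685 -0.032  0.065] [33 23 25];180 [ 0.684 -0.038  0.065] [39 32 30];188 [ 0.683 -0.043  0.065] [36 32 31];196 [ 0.683 -0.049  0.066] [33 31 31];204 [ 0.682 -0.054  0.067] [42 37 37];212 [ 0.682 -0.061  0.065] [39 38 33];220 [ 0.681 -0.067  0.065] [44 37 34];228 [ 0.681 -0.072  0.066] [45 40 35];236 [ 0.68  -0.079  0.066] [45 38 37];244 [ 0.679 -0.086  0.064] [49 43 40];252 [ 0.678 -0.092  0.065] [49 41 35];260 [ 0.678 -0.098  0.066] [46 38 29];268 [ 0.677 -0.105  0.065] [61 57 48];276 [ 0.676 -0.112  0.065] [62 55 49];284 [ 0.676 -0.118  0.065] [60 51 46];292 [ 0.671 -0.169  0.003] [148 140 137];[np.float64(18.2), np.float64(15.6)]
```

>>> carry_out([
  {"tx": 0.13, "ty": 0, "tz": 0.75, "wx": 0, "wy": 0, "wz": -0.04},
  {"tx": 0, "ty": 0, "tz": 0.75, "wx": 0, "wy": 0, "wz": 0},
  {"tx": 0, "ty": 0, "tz": 0.75, "wx": 0, "wy": 0, "wz": 0},
  {"tx": 0, "ty": 0, "tz": 0.75, "wx": 0, "wy": 0, "wz": 0},
  {"tx": 0, "ty": 0, "tz": 0.75, "wx": 0, "wy": 0, "wz": 0},
  {"tx": 0, "ty": 0, "tz": 0.76, "wx": 0, "wy": 0, "wz": 0},
  {"tx": 0, "ty": 0, "tz": 0, "wx": 0, "wy": 0, "wz": 0},
  {"tx": 0, "ty": 0, "tz": 0, "wx": 0, "wy": 0, "wz": 0},
])

```text
clock: 4.82
position: [0.6811, -0.0513, 0.0285]
orientation: [-2.329, -2.107, 0.002]
contact_force: [0.5, 0.0, 0.7]
width: 0.0856
```

>>> carry_out([
  {"tx": 0, "ty": 0, "tz": 0, "wx": 0, "wy": 0, "wz": 0},
  {"tx": 0, "ty": 0, "tz": 0, "wx": 0, "wy": 0, "wz": 0},
  {"tx": 0, "ty": 0, "tz": 0, "wx": 0, "wy": 0, "wz": 0},
  {"tx": 0, "ty": 0, "tz": 0, "wx": 0, "wy": 0, "wz": 0},
  {"tx": 0, "ty": 0, "tz": 0, "wx": 0, "wy": 0, "wz": 0},
  {"tx": 0, "ty": 0, "tz": 0, "wx": 0, "wy": 0, "wz": 0},
  {"tx": 0, "ty": 0, "tz": 0, "wx": 0, "wy": 0, "wz": 0},
  {"tx": 0, "ty": 0, "tz": 0, "wx": 0, "wy": 0, "wz": 0},
  {"tx": 0, "ty": 0, "tz": 0, "wx": 0, "wy": 0, "wz": 0},
  {"tx": 0, "ty": 0, "tz": 0, "wx": 0, "wy": 0, "wz": 0},
], grip=1, force=40)

```text
clock: 5.65
position: [0.682, -0.0498, 0.0295]
orientation: [2.327, 2.11, 0.001]
contact_force: [-2.1, -1.8, 6.4]
width: 0.0326
```

```bash
python3 go.py .540 .186 .026; 
python3 snap.py wrist w5
```

```text
t 5.65 p [ 0.682  -0.0498  0.0295] w 0.0326 F [-2.1 -1.8  6.4] q [-0.17  0.8   1.56 -0.    0.78 -0.07]
yaw 84.4 tilt [ 1.e-03 -4.e-04 -1.e+00]
units [ 8.83 -6.58  0.13] wz -0.009 min rows 12
```

View pics/w5.png

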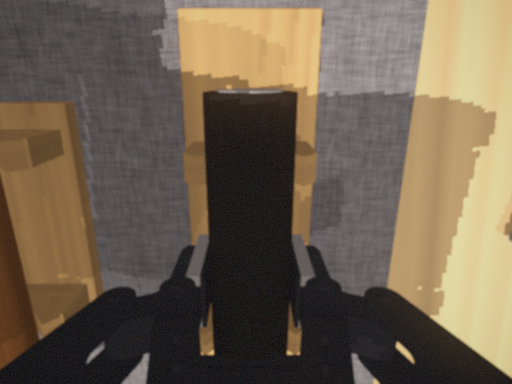

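>>> carry_out([
  {"tx": 0, "ty": 0, "tz": -0.3, "wx": 0, "wy": 0, "wz": 0},
  {"tx": 0, "ty": 0, "tz": -0.5, "wx": 0, "wy": 0, "wz": 0},
  {"tx": 0, "ty": 0, "tz": -0.8, "wx": 0, "wy": 0, "wz": 0},
  {"tx": 0, "ty": 0, "tz": -0.8, "wx": 0, "wy": 0, "wz": 0},
  {"tx": 0, "ty": 0, "tz": -0.8, "wx": 0, "wy": 0, "wz": 0},
  {"tx": 0, "ty": 0, "tz": -0.8, "wx": 0, "wy": 0, "wz": 0},
  {"tx": 0, "ty": 0, "tz": 0, "wx": 0, "wy": 0, "wz": 0},
])

```text
clock: 6.28
position: [0.6834, -0.0499, 0.1337]
orientation: [2.323, 2.107, 0.006]
contact_force: [0.9, -0.6, -1.9]
width: 0.0329
```

```bash
python3 go.py .540 .186 .13; 
python3 snap.py wrist w6;python3 snap.py scene s6
```

```text
t 6.28 p [ 0.6834 -0.0499  0.1337] w 0.0329 F [ 0.9 -0.6 -1.9] q [-0.17  0.67  1.5  -0.    0.97 -0.07]
yaw 84.4 tilt [ 0.0066 -0.0012 -1.    ]
units [ 8.83 -6.63  0.1 ] wz -0.009 min rows 12
```

View pics/w6.png

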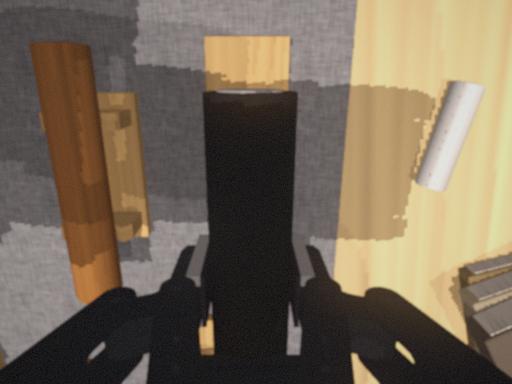

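View pics/s6.png

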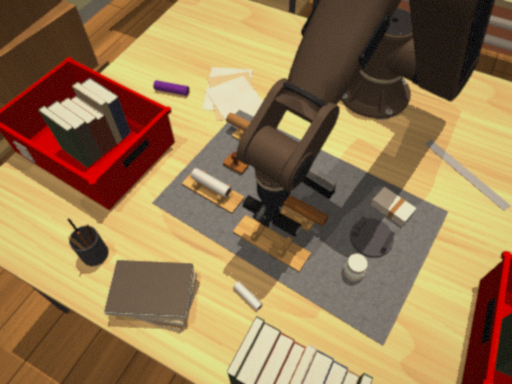

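>>> carry_out([
  {"tx": 0.5, "ty": -0.37, "tz": 0, "wx": 0, "wy": 0, "wz": 0},
  {"tx": 0.74, "ty": -0.55, "tz": 0, "wx": 0, "wy": 0, "wz": 0},
  {"tx": 0.74, "ty": -0.55, "tz": 0, "wx": 0, "wy": 0, "wz": 0},
  {"tx": 0.74, "ty": -0.55, "tz": 0, "wx": 0, "wy": 0, "wz": 0},
  {"tx": 0.74, "ty": -0.55, "tz": 0, "wx": 0, "wy": 0, "wz": 0},
  {"tx": 0.5, "ty": -0.37, "tz": 0, "wx": 0, "wy": 0, "wz": 0},
  {"tx": 0, "ty": 0, "tz": 0, "wx": 0, "wy": 0, "wz": 0},
  {"tx": 0, "ty": 0, "tz": 0, "wx": 0, "wy": 0, "wz": 0},
])

```text
clock: 7.05
position: [0.6179, 0.0567, 0.1281]
orientation: [-2.326, -2.111, 0.001]
contact_force: [0.4, -0.8, -1.2]
width: 0.0331
```

```bash
python3 go.py .540 .186 .13; 
python3 snap.py wrist w7
```

```text
t 7.05 p [0.6179 0.0567 0.1281] w 0.0331 F [ 0.4 -0.8 -1.2] q [-0.01  0.6   1.67 -0.    0.87  0.08]
yaw 84.47 tilt [-8.e-04 -1.e-04 -1.e+00]
units [ 4.85 -3.6  -0.07] wz 0.003 min rows 7
```

View pics/w7.png

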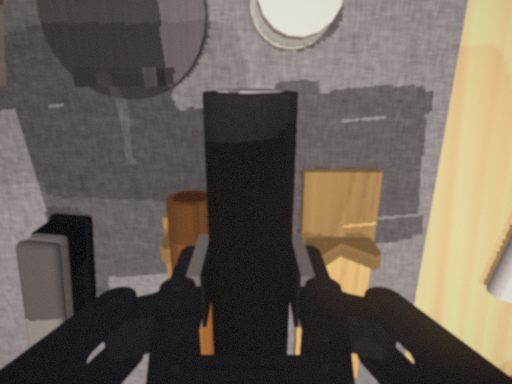

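Run:
```python
from meas import *
from scipy.optimize import least_squares
for n,vm in(("top0",75),("scene0",85),("t2",75)):
    d=load(f"pics/{n}.npz");b,hsv,uv=big(d);v=hsv[...,2]
    W=ray(d,uv,.010).reshape(b.shape)
    near=(np.hypot(W[...,0]-.54,W[...,1]-.186)<.085)&(v<vm)
    r=largest(cv2.morphologyEx(near.astype(np.uint8),cv2.MORPH_OPEN,np.ones((5,5))))[0]
    c=max(cv2.findContours(r.astype(np.uint8),cv2.RETR_EXTERNAL,cv2.CHAIN_APPROX_NONE)[0],key=len)[:,0]
    p=W[c[:,1],c[:,0],:2]
    s=least_squares(lambda q:np.hypot(*(p-q[:2]).T)-q[2],[.54,.186,.058],loss="cauchy",f_scale=.001)
    print(n,s.x)
```

```text
top0 [0.54152072 0.18484251 0.06074539]
scene0 [0.54771282 0.18415294 0.05607904]
t2 [0.54142291 0.18436825 0.05957498]
```

>>> carry_out([
  {"tx": 0.54, "ty": -0.4, "tz": 0, "wx": 0, "wy": 0, "wz": 0},
  {"tx": 0.74, "ty": -0.55, "tz": 0, "wx": 0, "wy": 0, "wz": 0},
  {"tx": 0.74, "ty": -0.55, "tz": 0, "wx": 0, "wy": 0, "wz": 0},
  {"tx": 0.74, "ty": -0.55, "tz": 0, "wx": 0, "wy": 0, "wz": 0},
  {"tx": 0.74, "ty": -0.55, "tz": 0, "wx": 0, "wy": 0, "wz": 0},
  {"tx": 0.74, "ty": -0.55, "tz": 0, "wx": 0, "wy": 0, "wz": 0},
  {"tx": 0.55, "ty": -0.4, "tz": 0, "wx": 0, "wy": 0, "wz": 0},
  {"tx": 0, "ty": 0, "tz": 0, "wx": 0, "wy": 0, "wz": 0},
  {"tx": 0, "ty": 0, "tz": 0, "wx": 0, "wy": 0, "wz": 0},
])

```text
clock: 7.85
position: [0.5417, 0.1841, 0.1284]
orientation: [2.327, 2.111, -0.0]
contact_force: [0.1, 0.2, -1.7]
width: 0.0327
```

```bash
python3 go.py .5415 .1845 .029; 
python3 snap.py wrist w8
```

```text
t 7.85 p [0.5417 0.1841 0.1284] w 0.0327 F [ 0.1  0.2 -1.7] q [ 0.21  0.54  1.8  -0.    0.8   0.31]
yaw 84.43 tilt [ 1.e-04 -2.e-04 -1.e+00]
units [ 0.02 -0.01  3.98] wz -0.003 min rows 4
```

View pics/w8.png

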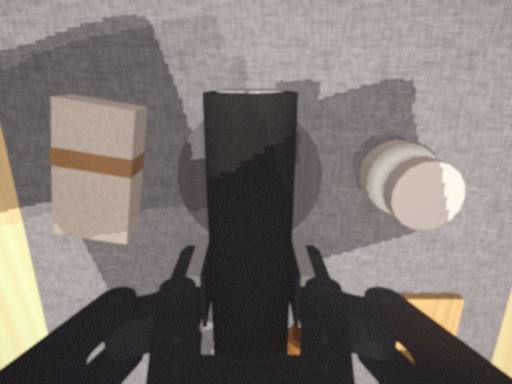

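>>> carry_out([
  {"tx": 0, "ty": 0, "tz": 0.6, "wx": 0, "wy": 0, "wz": 0},
  {"tx": 0, "ty": 0, "tz": 0.8, "wx": 0, "wy": 0, "wz": 0},
  {"tx": 0, "ty": 0, "tz": 0.8, "wx": 0, "wy": 0, "wz": 0},
  {"tx": 0, "ty": 0, "tz": 0.8, "wx": 0, "wy": 0, "wz": 0},
  {"tx": 0, "ty": 0, "tz": 0.5, "wx": 0, "wy": 0, "wz": 0},
  {"tx": 0, "ty": 0, "tz": 0.3, "wx": 0, "wy": 0, "wz": 0},
  {"tx": 0, "ty": 0, "tz": 0.15, "wx": 0, "wy": 0, "wz": 0},
  {"tx": 0, "ty": 0, "tz": 0, "wx": 0, "wy": 0, "wz": 0},
  {"tx": 0, "ty": 0, "tz": 0, "wx": 0, "wy": 0, "wz": 0},
])

```text
clock: 8.65
position: [0.5416, 0.1831, 0.0301]
orientation: [-2.328, -2.109, 0.001]
contact_force: [-2.9, -0.6, 0.1]
width: 0.0331
```

```bash
python3 go.py .5415 .1845 .029; 
python3 snap.py wrist w9
```

```text
t 8.65 p [0.5416 0.1831 0.0301] w 0.0331 F [-2.9 -0.6  0.1] q [ 0.21  0.69  1.86 -0.    0.6   0.31]
yaw 84.34 tilt [-8.e-04 -4.e-04 -1.e+00]
units [ 0.05 -0.01  0.04] wz -0.019 min rows 1
```

View pics/w9.png

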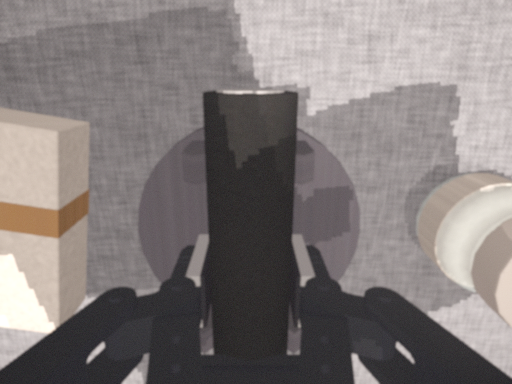

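>>> carry_out([
  {"tx": 0, "ty": 0, "tz": 0, "wx": 0, "wy": 0, "wz": 0},
  {"tx": 0, "ty": 0, "tz": 0, "wx": 0, "wy": 0, "wz": 0},
  {"tx": 0, "ty": 0, "tz": 0, "wx": 0, "wy": 0, "wz": 0},
  {"tx": 0, "ty": 0, "tz": 0, "wx": 0, "wy": 0, "wz": 0},
  {"tx": 0, "ty": 0, "tz": 0, "wx": 0, "wy": 0, "wz": 0},
  {"tx": 0, "ty": 0, "tz": 0, "wx": 0, "wy": 0, "wz": 0},
  {"tx": 0, "ty": 0, "tz": 0, "wx": 0, "wy": 0, "wz": 0},
  {"tx": 0, "ty": 0, "tz": 0, "wx": 0, "wy": 0, "wz": 0},
  {"tx": 0, "ty": 0, "tz": -0.3, "wx": 0, "wy": 0, "wz": 0},
  {"tx": 0, "ty": 0, "tz": -0.9, "wx": 0, "wy": 0, "wz": 0},
  {"tx": 0, "ty": 0, "tz": -0.9, "wx": 0, "wy": 0, "wz": 0},
  {"tx": 0, "ty": 0, "tz": -0.9, "wx": 0, "wy": 0, "wz": 0},
  {"tx": 0, "ty": 0, "tz": -0.9, "wx": 0, "wy": 0, "wz": 0},
  {"tx": 0, "ty": 0, "tz": -0.6, "wx": 0, "wy": 0, "wz": 0},
  {"tx": 0, "ty": 0, "tz": 0, "wx": 0, "wy": 0, "wz": 0},
], grip=-1)

```text
clock: 9.95
position: [0.5429, 0.1841, 0.1459]
orientation: [2.325, 2.108, 0.007]
contact_force: [-0.3, -0.2, -0.7]
width: 0.0854
```

```bash
python3 go.py .383 -.25 .14; 
python3 snap.py wrist w10; python3 snap.py top t10
```

```text
t 9.95 p [0.5429 0.1841 0.1459] w 0.0854 F [-0.3 -0.2 -0.7] q [ 0.21  0.52  1.78 -0.    0.84  0.31]
yaw 84.39 tilt [ 0.0053  0.0011 -1.    ]
units [-17.91  -4.67   0.18] wz -0.01 min rows 19
```

View pics/w10.png

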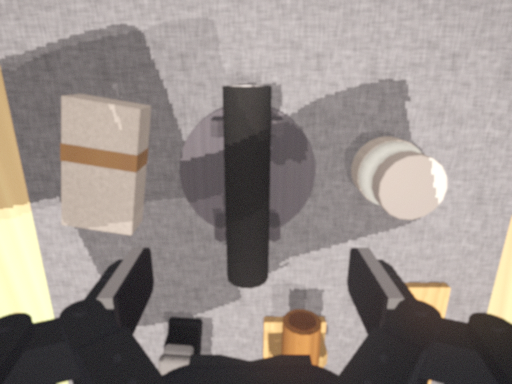

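>>> carry_out([
  {"tx": -0.6, "ty": -0.15, "tz": 0, "wx": 0, "wy": 0, "wz": 0},
  {"tx": -0.95, "ty": -0.25, "tz": 0, "wx": 0, "wy": 0, "wz": 0},
  {"tx": -0.95, "ty": -0.25, "tz": 0, "wx": 0, "wy": 0, "wz": 0},
  {"tx": -0.95, "ty": -0.25, "tz": 0, "wx": 0, "wy": 0, "wz": 0},
  {"tx": -0.95, "ty": -0.25, "tz": 0, "wx": 0, "wy": 0, "wz": 0},
  {"tx": -0.95, "ty": -0.25, "tz": 0, "wx": 0, "wy": 0, "wz": 0},
  {"tx": -0.95, "ty": -0.25, "tz": 0, "wx": 0, "wy": 0, "wz": 0},
  {"tx": -0.95, "ty": -0.25, "tz": 0, "wx": 0, "wy": 0, "wz": 0},
  {"tx": -0.95, "ty": -0.25, "tz": 0, "wx": 0, "wy": 0, "wz": 0},
  {"tx": -0.95, "ty": -0.25, "tz": 0, "wx": 0, "wy": 0, "wz": 0},
  {"tx": -0.95, "ty": -0.25, "tz": 0, "wx": 0, "wy": 0, "wz": 0},
  {"tx": -0.95, "ty": -0.25, "tz": 0, "wx": 0, "wy": 0, "wz": 0},
  {"tx": -0.95, "ty": -0.25, "tz": 0, "wx": 0, "wy": 0, "wz": 0},
  {"tx": -0.95, "ty": -0.25, "tz": 0, "wx": 0, "wy": 0, "wz": 0},
  {"tx": -0.95, "ty": -0.25, "tz": 0, "wx": 0, "wy": 0, "wz": 0},
  {"tx": -0.95, "ty": -0.25, "tz": 0, "wx": 0, "wy": 0, "wz": 0},
  {"tx": -0.95, "ty": -0.25, "tz": 0, "wx": 0, "wy": 0, "wz": 0},
  {"tx": -0.95, "ty": -0.25, "tz": 0, "wx": 0, "wy": 0, "wz": 0},
  {"tx": -0.95, "ty": -0.25, "tz": 0, "wx": 0, "wy": 0, "wz": 0},
  {"tx": 0, "ty": 0, "tz": 0, "wx": 0, "wy": 0, "wz": 0},
])

```text
clock: 11.72
position: [0.381, -0.248, 0.1414]
orientation: [-2.33, -2.106, 0.001]
contact_force: [-0.2, -0.2, -0.2]
width: 0.0854
```

```bash
python3 go.py .383 -.25 .14; 
python3 snap.py wrist w11
```

```text
t 11.72 p [ 0.381  -0.248   0.1414] w 0.0854 F [-0.2 -0.2 -0.2] q [-0.72  0.39  2.06 -0.    0.69 -0.62]
yaw 84.23 tilt [-1.e-03  3.e-04 -1.e+00]
units [-0.07  0.09  0.06] wz -0.038 min rows 1
```

View pics/w11.png

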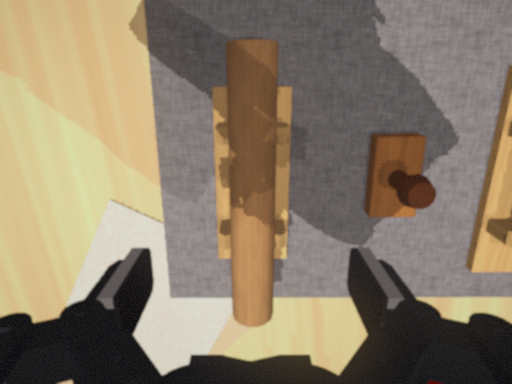

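```bash
cat > al.py <<'E'
from h import *
import sys
# usage: al.py img u,v,h ...
d=load(f"pics/{sys.argv[1]}.npz")
ax=np.array([np.cos(np.radians(84.45)),np.sin(np.radians(84.45))]);nx=np.array([ax[1],-ax[0]])
E=d["extrinsics"];print("cam",(-E[:3,:3].T@E[:3,3]).round(3))
L=[]
for a in sys.argv[2:]:
    u,v,h=map(float,a.split(",")); p=ray(d,(u,v),h)[0]; L.append(p[:2]@ax*1000)
    print(a,p.round(4),"al %.1f ac %.1f"%(p[:2]@ax*1000,p[:2]@nx*1000))
for i in range(0,len(L)-1,2): print("len %.1f mid %.1f"%(abs(L[i]-L[i+1]),(L[i]+L[i+1])/2))
E
python3 al.py w11 252,87,.013 252,258.5,.013 252,40,.065 253,325.5,.065
python3 al.py w4 249,34,.013 250,282,.013 249,80.5,.065 250,287.5,.065
python3 go.py .383 -.25 .14|head -1
python3 - <<'E'
from h import *
d=load("pics/w11.npz")["color"]
for v in list(range(36,44))+list(range(84,92))+list(range(254,262)): print(v,d[v,252],d[v,222])
for v in range(318,330): print(v,d[v,252])
E
```

```text
cam [ 0.389 -0.167  0.285]
252,87,.013 [ 0.3899 -0.1756  0.013 ] al -137.1 ac 405.0
252,258.5,.013 [ 0.3751 -0.3247  0.013 ] al -286.9 ac 404.7
252,40,.065 [ 0.3924 -0.1471  0.065 ] al -108.4 ac 404.8
253,325.5,.065 [ 0.3727 -0.3541  0.065 ] al -316.4 ac 405.2
len 149.8 mid -212.0
len 208.0 mid -212.4
cam [0.691 0.028 0.282]
249,34,.013 [0.693  0.0575 0.013 ] al 124.3 ac 684.2
250,282,.013 [ 0.6723 -0.1516  0.013 ] al -85.9 ac 683.8
249,80.5,.065 [0.6899 0.0258 0.065 ] al 92.4 ac 684.2
250,287.5,.065 [ 0.6755 -0.1216  0.065 ] al -55.7 ac 684.1
len 210.1 mid 19.2
len 148.1 mid 18.4
t 11.77 p [ 0.3812 -0.2465  0.1413] w 0.0855 F [-0.3 -0.   1.5] q [-0.72  0.39  2.06 -0.    0.69 -0.62]
36 [89 83 81] [84 79 81]
37 [76 73 68] [82 79 80]
38 [82 67 62] [83 78 77]
39 [109  79  60] [86 82 82]
40 [125  89  59] [82 76 78]
41 [129  91  60] [85 79 80]
42 [134  96  61] [84 77 77]
43 [131  94  60] [82 76 75]
84 [117  83  55] [86 80 81]
85 [114  79  51] [88 79 75]
86 [116  79  51] [106  87  70]
87 [115  81  52] [126  98  68]
88 [116  82  58] [134 102  65]
89 [115  79  51] [137 106  66]
90 [113  82  49] [140 108  68]
91 [115  80  48] [142 109  72]
254 [189 141  88] [205 164 108]
255 [190 143  96] [205 163 108]
256 [189 139  92] [207 167 113]
257 [191 141  95] [203 163 114]
258 [191 142  93] [186 156 124]
259 [191 143  94] [162 144 133]
260 [191 143  95] [149 140 137]
261 [192 142  95] [147 137 135]
318 [191 143  94]
319 [190 142  92]
320 [189 141  93]
321 [189 141  92]
322 [189 141  92]
323 [188 141  92]
324 [190 144  97]
325 [190 146  98]
326 [197 161 114]
327 [209 189 139]
328 [217 204 153]
329 [219 210 158]
```

>>> carry_out([
  {"tx": -0.15, "ty": 0.07, "tz": 0.5, "wx": 0, "wy": 0, "wz": -0.03},
  {"tx": 0, "ty": 0, "tz": 0.8, "wx": 0, "wy": 0, "wz": 0},
  {"tx": 0, "ty": 0, "tz": 0.8, "wx": 0, "wy": 0, "wz": 0},
  {"tx": 0, "ty": 0, "tz": 0.8, "wx": 0, "wy": 0, "wz": 0},
  {"tx": 0, "ty": 0, "tz": 0.8, "wx": 0, "wy": 0, "wz": 0},
  {"tx": 0, "ty": 0, "tz": 0.5, "wx": 0, "wy": 0, "wz": 0},
  {"tx": 0, "ty": 0, "tz": 0.3, "wx": 0, "wy": 0, "wz": 0},
  {"tx": 0, "ty": 0, "tz": 0, "wx": 0, "wy": 0, "wz": 0},
  {"tx": 0, "ty": 0, "tz": 0, "wx": 0, "wy": 0, "wz": 0},
])

```text
clock: 12.52
position: [0.3839, -0.2486, 0.0297]
orientation: [-2.323, -2.113, 0.0]
contact_force: [0.0, 0.0, 0.5]
width: 0.0856
```

```bash
python3 go.py .383 -.25 .029
```

```text
t 12.52 p [ 0.3839 -0.2486  0.0297] w 0.0856 F [0.  0.  0.5] q [-0.72  0.6   2.14 -0.    0.4  -0.62]
yaw 84.58 tilt [-8.e-04  7.e-04 -1.e+00]
units [-0.06 -0.03  0.03] wz 0.022 min rows 1
```

>>> carry_out([
  {"tx": 0, "ty": 0, "tz": 0, "wx": 0, "wy": 0, "wz": 0},
  {"tx": 0, "ty": 0, "tz": 0, "wx": 0, "wy": 0, "wz": 0},
  {"tx": 0, "ty": 0, "tz": 0, "wx": 0, "wy": 0, "wz": 0},
  {"tx": 0, "ty": 0, "tz": 0, "wx": 0, "wy": 0, "wz": 0},
  {"tx": 0, "ty": 0, "tz": 0, "wx": 0, "wy": 0, "wz": 0},
  {"tx": 0, "ty": 0, "tz": 0, "wx": 0, "wy": 0, "wz": 0},
  {"tx": 0, "ty": 0, "tz": 0, "wx": 0, "wy": 0, "wz": 0},
  {"tx": 0, "ty": 0, "tz": 0, "wx": 0, "wy": 0, "wz": 0},
  {"tx": 0, "ty": 0, "tz": 0, "wx": 0, "wy": 0, "wz": 0},
  {"tx": 0, "ty": 0, "tz": 0, "wx": 0, "wy": 0, "wz": 0},
], grip=1, force=40)

```text
clock: 13.35
position: [0.3824, -0.2483, 0.0304]
orientation: [-2.321, -2.112, 0.002]
contact_force: [-11.5, -1.1, 14.6]
width: 0.0328
```

```bash
python3 go.py .383 -.25 .029;python3 snap.py wrist w12
```

```text
t 13.35 p [ 0.3824 -0.2483  0.0304] w 0.0328 F [-11.5  -1.1  14.6] q [-0.72  0.6   2.14 -0.    0.4  -0.63]
yaw 84.61 tilt [-0.0028  0.0017 -1.    ]
units [-0.07  0.03  0.05] wz 0.028 min rows 1
```

View pics/w12.png

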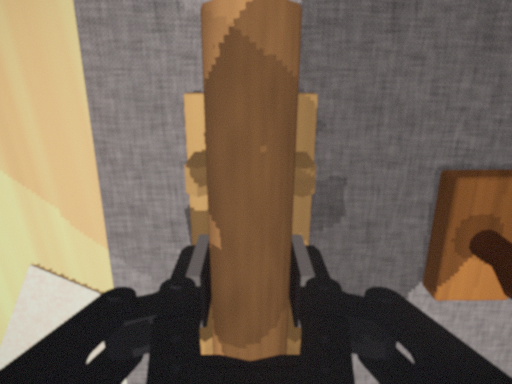

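>>> carry_out([
  {"tx": 0, "ty": 0, "tz": -0.3, "wx": 0, "wy": 0, "wz": 0},
  {"tx": 0, "ty": 0, "tz": -0.5, "wx": 0, "wy": 0, "wz": 0},
  {"tx": 0, "ty": 0, "tz": -0.8, "wx": 0, "wy": 0, "wz": 0},
  {"tx": 0, "ty": 0, "tz": -0.8, "wx": 0, "wy": 0, "wz": 0},
  {"tx": 0, "ty": 0, "tz": -0.8, "wx": 0, "wy": 0, "wz": 0},
  {"tx": 0, "ty": 0, "tz": -0.8, "wx": 0, "wy": 0, "wz": 0},
  {"tx": 0, "ty": 0, "tz": 0, "wx": 0, "wy": 0, "wz": 0},
  {"tx": 0, "ty": 0, "tz": 0, "wx": 0, "wy": 0, "wz": 0},
  {"tx": 0, "ty": 0, "tz": 0, "wx": 0, "wy": 0, "wz": 0},
])

```text
clock: 14.15
position: [0.3839, -0.2489, 0.1294]
orientation: [-2.324, -2.113, 0.0]
contact_force: [0.2, 0.6, -0.5]
width: 0.0328
```

```bash
python3 go.py .683 -.049 .13; 
python3 snap.py wrist w13; python3 go.py .683 -.049 .13|head -1
```

```text
t 14.15 p [ 0.3839 -0.2489  0.1294] w 0.0328 F [ 0.2  0.6 -0.5] q [-0.72  0.41  2.07  0.    0.66 -0.62]
yaw 84.55 tilt [-1.e-04  1.e-04 -1.e+00]
units [ 9.09 11.15 -0.02] wz 0.018 min rows 15
t 14.2 p [ 0.3838 -0.2488  0.1291] w 0.0331 F [ 0.5 -0.3 -0.8] q [-0.72  0.41  2.07 -0.    0.66 -0.62]
```

View pics/w13.png

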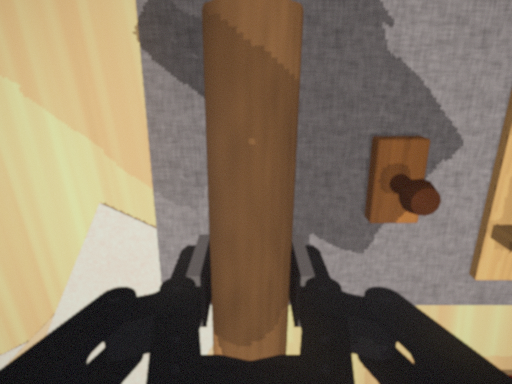

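```bash
python3 al.py w13 252,1,.1646 ; python3 al.py w6 250,90,.168; python3 -c "
from h import *
d=load('pics/w13.npz')['color']
print(d[0:6,252].tolist())
d=load('pics/w6.npz')['color']
print(d[86:98,250].tolist())"
```

```text
cam [ 0.392 -0.168  0.273]
252,1,.1646 [ 0.3943 -0.1479  0.1646] al -109.1 ac 406.8
cam [0.69  0.031 0.277]
250,90,.168 [0.6908 0.0267 0.168 ] al 93.4 ac 685.0
[[130, 93, 58], [133, 94, 64], [131, 92, 58], [129, 91, 57], [132, 91, 56], [130, 89, 58]]
[[176, 138, 90], [174, 137, 93], [152, 120, 88], [131, 111, 96], [139, 128, 122], [160, 150, 146], [152, 142, 136], [113, 102, 97], [70, 60, 51], [60, 46, 38], [63, 49, 43], [58, 44, 38]]
```

```bash
python3 al.py w12 195,93.5,.013 310,93.5,.013 252,0.5,.065; python3 -c "
from h import *
d=load('pics/w12.npz')['color']
print(d[0:6,252].tolist(),d[0:6,215].tolist(),d[90:98,195].tolist())"
```

```text
cam [ 0.391 -0.168  0.174]
195,93.5,.013 [ 0.3642 -0.1728  0.013 ] al -136.8 ac 379.3
310,93.5,.013 [ 0.4169 -0.1778  0.013 ] al -136.6 ac 432.1
252,0.5,.065 [ 0.3928 -0.1471  0.065 ] al -108.4 ac 405.2
len 0.2 mid -136.7
[[164, 118, 78], [151, 108, 68], [139, 99, 63], [134, 95, 59], [133, 92, 57], [137, 98, 62]] [[167, 121, 80], [168, 122, 78], [169, 122, 80], [168, 121, 80], [167, 122, 76], [169, 124, 82]] [[116, 108, 106], [104, 94, 90], [126, 102, 82], [164, 129, 86], [192, 153, 101], [205, 164, 110], [210, 169, 111], [212, 172, 111]]
```

>>> carry_out([
  {"tx": 0.3, "ty": 0.36, "tz": 0, "wx": 0, "wy": 0, "wz": 0.02},
  {"tx": 0.58, "ty": 0.7, "tz": 0, "wx": 0, "wy": 0, "wz": 0},
  {"tx": 0.58, "ty": 0.7, "tz": 0, "wx": 0, "wy": 0, "wz": 0},
  {"tx": 0.58, "ty": 0.7, "tz": 0, "wx": 0, "wy": 0, "wz": 0},
  {"tx": 0.58, "ty": 0.7, "tz": 0, "wx": 0, "wy": 0, "wz": 0},
  {"tx": 0.58, "ty": 0.7, "tz": 0, "wx": 0, "wy": 0, "wz": 0},
  {"tx": 0.58, "ty": 0.7, "tz": 0, "wx": 0, "wy": 0, "wz": 0},
  {"tx": 0.58, "ty": 0.7, "tz": 0, "wx": 0, "wy": 0, "wz": 0},
  {"tx": 0.58, "ty": 0.7, "tz": 0, "wx": 0, "wy": 0, "wz": 0},
  {"tx": 0.58, "ty": 0.7, "tz": 0, "wx": 0, "wy": 0, "wz": 0},
  {"tx": 0.58, "ty": 0.7, "tz": 0, "wx": 0, "wy": 0, "wz": 0},
  {"tx": 0.58, "ty": 0.7, "tz": 0, "wx": 0, "wy": 0, "wz": 0},
  {"tx": 0.58, "ty": 0.7, "tz": 0, "wx": 0, "wy": 0, "wz": 0},
  {"tx": 0.58, "ty": 0.7, "tz": 0, "wx": 0, "wy": 0, "wz": 0},
  {"tx": 0.58, "ty": 0.7, "tz": 0, "wx": 0, "wy": 0, "wz": 0},
  {"tx": 0.58, "ty": 0.7, "tz": 0, "wx": 0, "wy": 0, "wz": 0},
  {"tx": 0.26, "ty": 0.25, "tz": 0, "wx": 0, "wy": 0, "wz": 0},
  {"tx": 0, "ty": 0, "tz": 0, "wx": 0, "wy": 0, "wz": 0},
  {"tx": 0, "ty": 0, "tz": 0, "wx": 0, "wy": 0, "wz": 0},
  {"tx": 0, "ty": 0, "tz": 0, "wx": 0, "wy": 0, "wz": 0},
])

```text
clock: 15.87
position: [0.6819, -0.0461, 0.1291]
orientation: [-2.326, -2.11, 0.002]
contact_force: [-0.0, 0.1, -1.4]
width: 0.0329
```

```bash
python3 go.py .683 -.049 .13; 
python3 snap.py wrist w14; python3 go.py .683 -.049 .13|head -1
```

```text
t 15.87 p [ 0.6819 -0.0461  0.1291] w 0.0329 F [-0.   0.1 -1.4] q [-0.16  0.68  1.5  -0.    0.97 -0.07]
yaw 84.42 tilt [-0.0016  0.     -1.    ]
units [-0.11  0.05 -0.03] wz -0.005 min rows 1
t 15.92 p [ 0.682  -0.0463  0.1295] w 0.0327 F [-0.1 -0.7 -0.9] q [-0.16  0.68  1.5  -0.    0.97 -0.07]
```

View pics/w14.png

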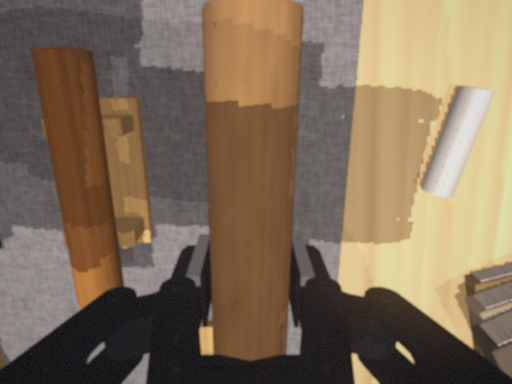

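>>> carry_out([
  {"tx": 0.04, "ty": 0, "tz": 0.6, "wx": 0, "wy": 0, "wz": 0},
  {"tx": 0, "ty": 0, "tz": 0.8, "wx": 0, "wy": 0, "wz": 0},
  {"tx": 0, "ty": 0, "tz": 0.8, "wx": 0, "wy": 0, "wz": 0},
  {"tx": 0, "ty": 0, "tz": 0.8, "wx": 0, "wy": 0, "wz": 0},
  {"tx": 0, "ty": 0, "tz": 0.5, "wx": 0, "wy": 0, "wz": 0},
  {"tx": 0, "ty": 0, "tz": 0.3, "wx": 0, "wy": 0, "wz": 0},
  {"tx": 0, "ty": 0, "tz": 0.15, "wx": 0, "wy": 0, "wz": 0},
  {"tx": 0, "ty": 0, "tz": 0, "wx": 0, "wy": 0, "wz": 0},
  {"tx": 0, "ty": 0, "tz": 0, "wx": 0, "wy": 0, "wz": 0},
  {"tx": 0, "ty": 0, "tz": 0, "wx": 0, "wy": 0, "wz": 0},
])

```text
clock: 16.75
position: [0.6834, -0.0447, 0.0319]
orientation: [2.326, 2.11, 0.001]
contact_force: [-0.4, -0.7, -1.4]
width: 0.0328
```

```bash
python3 go.py .683 -.046 .029; 
python3 snap.py wrist w15; python3 go.py|head -1
```

```text
t 16.75 p [ 0.6834 -0.0447  0.0319] w 0.0328 F [-0.4 -0.7 -1.4] q [-0.16  0.8   1.55 -0.    0.79 -0.06]
yaw 84.43 tilt [ 1.3e-03 -3.0e-04 -1.0e+00]
units [-0.05 -0.01  0.12] wz -0.003 min rows 1
t 16.8 p [ 0.6834 -0.0447  0.0318] w 0.0326 F [-0.7 -0.3 -0.2] q [-0.16  0.8   1.55 -0.    0.79 -0.06]
```

View pics/w15.png

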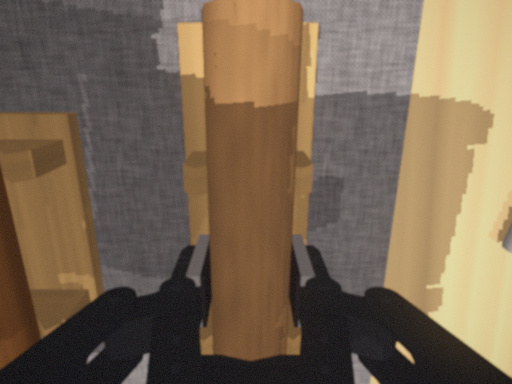

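```bash
python3 al.py w15 190,23.5,.013 310,23.5,.013 252,0.5,.067;  python3 -c "
from h import *
d=load('pics/w15.npz')['color']
print(d[0:6,252].tolist(),d[18:30,190].tolist(),d[18:30,310].tolist())"
```

```text
cam [0.691 0.036 0.175]
190,23.5,.013 [0.6675 0.0602 0.013 ] al 124.5 ac 658.6
310,23.5,.013 [0.7197 0.0551 0.013 ] al 124.5 ac 711.0
252,0.5,.067 [0.694  0.0564 0.067 ] al 123.2 ac 685.3
len 0.0 mid 124.5
[[193, 144, 94], [194, 145, 91], [194, 143, 91], [195, 146, 95], [195, 146, 94], [196, 146, 95]] [[145, 136, 134], [149, 139, 138], [142, 132, 131], [147, 129, 118], [175, 142, 108], [200, 160, 108], [211, 171, 111], [216, 175, 116], [216, 175, 116], [216, 174, 113], [216, 174, 115], [217, 176, 114]] [[144, 137, 134], [141, 133, 130], [141, 134, 133], [157, 138, 129], [182, 150, 117], [205, 166, 113], [215, 174, 114], [220, 179, 117], [221, 180, 118], [222, 179, 121], [221, 180, 117], [223, 182, 123]]
```

>>> carry_out([
  {"tx": 0, "ty": 0, "tz": 0.06, "wx": 0, "wy": 0, "wz": 0},
  {"tx": 0, "ty": 0, "tz": 0, "wx": 0, "wy": 0, "wz": 0},
  {"tx": 0, "ty": 0, "tz": 0, "wx": 0, "wy": 0, "wz": 0},
])

```text
clock: 17.05
position: [0.6834, -0.0447, 0.0314]
orientation: [2.325, 2.11, 0.001]
contact_force: [-5.3, -0.4, 11.2]
width: 0.0326
```

>>> carry_out([
  {"tx": 0, "ty": 0, "tz": 0, "wx": 0, "wy": 0, "wz": 0},
  {"tx": 0, "ty": 0, "tz": 0, "wx": 0, "wy": 0, "wz": 0},
  {"tx": 0, "ty": 0, "tz": 0, "wx": 0, "wy": 0, "wz": 0},
  {"tx": 0, "ty": 0, "tz": 0, "wx": 0, "wy": 0, "wz": 0},
  {"tx": 0, "ty": 0, "tz": 0, "wx": 0, "wy": 0, "wz": 0},
  {"tx": 0, "ty": 0, "tz": 0, "wx": 0, "wy": 0, "wz": 0},
  {"tx": 0, "ty": 0, "tz": 0, "wx": 0, "wy": 0, "wz": 0},
  {"tx": 0, "ty": 0, "tz": 0, "wx": 0, "wy": 0, "wz": 0},
  {"tx": 0, "ty": 0, "tz": -0.3, "wx": 0, "wy": 0, "wz": 0},
  {"tx": 0, "ty": 0, "tz": -0.9, "wx": 0, "wy": 0, "wz": 0},
  {"tx": 0, "ty": 0, "tz": -0.9, "wx": 0, "wy": 0, "wz": 0},
  {"tx": 0, "ty": 0, "tz": -0.9, "wx": 0, "wy": 0, "wz": 0},
  {"tx": 0, "ty": 0, "tz": -0.9, "wx": 0, "wy": 0, "wz": 0},
  {"tx": 0, "ty": 0, "tz": -0.6, "wx": 0, "wy": 0, "wz": 0},
  {"tx": 0, "ty": 0, "tz": 0, "wx": 0, "wy": 0, "wz": 0},
  {"tx": 0, "ty": 0, "tz": 0, "wx": 0, "wy": 0, "wz": 0},
], grip=-1)

```text
clock: 18.38
position: [0.6832, -0.0446, 0.143]
orientation: [2.325, 2.11, 0.002]
contact_force: [-0.3, 0.1, -1.1]
width: 0.0854
```

```bash
python3 go.py .5415 .1845 .14; 
python3 snap.py wrist w16
```

```text
t 18.38 p [ 0.6832 -0.0446  0.143 ] w 0.0854 F [-0.3  0.1 -1.1] q [-0.16  0.66  1.49 -0.    0.99 -0.06]
yaw 84.44 tilt [ 1.7e-03 -4.0e-04 -1.0e+00]
units [ 8.57 -6.53  0.11] wz -0.001 min rows 11
```

View pics/w16.png

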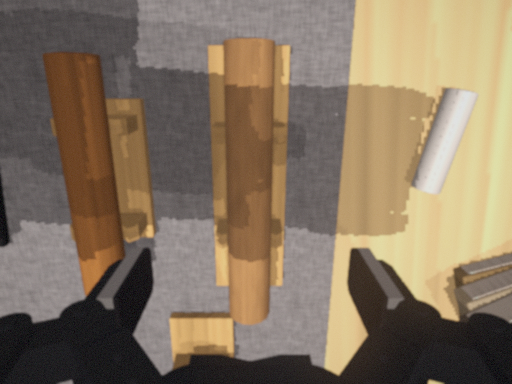

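```bash
python3 -c "
from h import *
d=load('pics/w16.npz')['color'].astype(int)
for u,v0 in((250,34),(250,316),(216,40),(216,280),(280,40),(280,280)): print(u,v0,d[v0:v0+10,u].sum(1).tolist())
d=load('pics/w16.npz')['color'].astype(int)
"; python3 al.py w16 217,45,.013 217,286.5,.013 250,39,.065 250,323.5,.065; python3 al.py w16 123,99,.013 126,241,.013
```

```text
250 34 [436, 440, 413, 383, 380, 392, 410, 401, 407, 404]
250 316 [443, 442, 447, 445, 440, 441, 437, 439, 439, 422]
216 40 [367, 381, 374, 368, 388, 453, 488, 505, 510, 505]
216 280 [473, 467, 476, 492, 494, 473, 447, 438, 434, 438]
280 40 [431, 432, 426, 404, 372, 370, 392, 391, 403, 403]
280 280 [533, 528, 532, 531, 524, 494, 444, 425, 417, 429]
cam [0.691 0.036 0.286]
217,45,.013 [0.669  0.0604 0.013 ] al 124.8 ac 660.1
217,286.5,.013 [ 0.6423 -0.1488  0.013 ] al -86.0 ac 653.7
250,39,.065 [0.6935 0.0572 0.065 ] al 124.0 ac 684.7
250,323.5,.065 [ 0.6733 -0.1501  0.065 ] al -84.3 ac 684.7
len 210.8 mid 19.4
len 208.3 mid 19.9
cam [0.691 0.036 0.286]
123,99,.013 [0.5906 0.0285 0.013 ] al 85.5 ac 585.1
126,241,.013 [ 0.5671 -0.0936  0.013 ] al -38.3 ac 573.4
len 123.8 mid 23.6
```

>>> carry_out([
  {"tx": 0.4, "ty": -0.3, "tz": 0, "wx": 0, "wy": 0, "wz": 0},
  {"tx": 0.76, "ty": -0.58, "tz": 0, "wx": 0, "wy": 0, "wz": 0},
  {"tx": 0.76, "ty": -0.58, "tz": 0, "wx": 0, "wy": 0, "wz": 0},
  {"tx": 0.76, "ty": -0.58, "tz": 0, "wx": 0, "wy": 0, "wz": 0},
  {"tx": 0.76, "ty": -0.58, "tz": 0, "wx": 0, "wy": 0, "wz": 0},
  {"tx": 0.76, "ty": -0.58, "tz": 0, "wx": 0, "wy": 0, "wz": 0},
  {"tx": 0.76, "ty": -0.58, "tz": 0, "wx": 0, "wy": 0, "wz": 0},
  {"tx": 0.76, "ty": -0.58, "tz": 0, "wx": 0, "wy": 0, "wz": 0},
  {"tx": 0.76, "ty": -0.58, "tz": 0, "wx": 0, "wy": 0, "wz": 0},
  {"tx": 0.76, "ty": -0.58, "tz": 0, "wx": 0, "wy": 0, "wz": 0},
  {"tx": 0.76, "ty": -0.58, "tz": 0, "wx": 0, "wy": 0, "wz": 0},
  {"tx": 0.57, "ty": -0.43, "tz": 0, "wx": 0, "wy": 0, "wz": 0},
  {"tx": 0, "ty": 0, "tz": 0, "wx": 0, "wy": 0, "wz": 0},
  {"tx": 0, "ty": 0, "tz": 0, "wx": 0, "wy": 0, "wz": 0},
  {"tx": 0, "ty": 0, "tz": 0, "wx": 0, "wy": 0, "wz": 0},
])

```text
clock: 19.68
position: [0.5412, 0.1843, 0.1415]
orientation: [-2.326, -2.111, 0.001]
contact_force: [-0.2, -0.7, 0.8]
width: 0.0856
```

```bash
python3 go.py .5415 .1845 .029; 
python3 snap.py wrist w17;  python3 -c "
from h import *
d=load('pics/w17.npz')['color'].astype(int).sum(2)
print(d[70:100,248].tolist(),d[275:300,248].tolist())"
```

```text
t 19.68 p [0.5412 0.1843 0.1415] w 0.0856 F [-0.2 -0.7  0.8] q [ 0.21  0.52  1.79 -0.    0.83  0.31]
yaw 84.46 tilt [-7.e-04 -4.e-04 -1.e+00]
units [0.01 0.02 4.5 ] wz 0.001 min rows 5
[581, 573, 565, 561, 555, 537, 525, 515, 498, 494, 498, 501, 484, 445, 530, 629, 603, 441, 266, 217, 230, 235, 232, 219, 235, 228, 231, 224, 229, 225] [174, 156, 162, 172, 181, 171, 170, 166, 174, 176, 184, 180, 188, 177, 203, 305, 457, 540, 572, 585, 581, 581, 579, 591, 581]
```

View pics/w17.png

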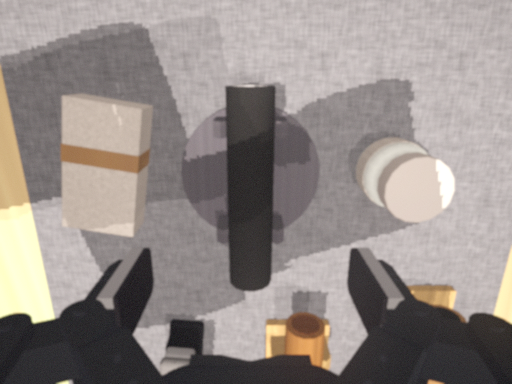

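```bash
python3 al.py w17 250,83.5,.065 250,290,.065 250,87.5,.065 250,290,.065 ; python3 go.py .5415 .1845 .029|head -1
```

```text
cam [0.549 0.265 0.285]
250,83.5,.065 [0.5487 0.2605 0.065 ] al 312.3 ac 520.9
250,290,.065 [0.5342 0.1108 0.065 ] al 161.9 ac 520.9
250,87.5,.065 [0.5485 0.2581 0.065 ] al 309.9 ac 520.9
250,290,.065 [0.5342 0.1108 0.065 ] al 161.9 ac 520.9
len 150.4 mid 237.1
len 148.0 mid 235.9
t 19.73 p [0.5414 0.184  0.1416] w 0.0852 F [-1.3  0.2 -0.1] q [ 0.21  0.52  1.79 -0.    0.83  0.31]
```

>>> carry_out([
  {"tx": 0.04, "ty": 0, "tz": 0.5, "wx": 0, "wy": 0, "wz": 0},
  {"tx": 0, "ty": 0, "tz": 0.8, "wx": 0, "wy": 0, "wz": 0},
  {"tx": 0, "ty": 0, "tz": 0.8, "wx": 0, "wy": 0, "wz": 0},
  {"tx": 0, "ty": 0, "tz": 0.8, "wx": 0, "wy": 0, "wz": 0},
  {"tx": 0, "ty": 0, "tz": 0.8, "wx": 0, "wy": 0, "wz": 0},
  {"tx": 0, "ty": 0, "tz": 0.5, "wx": 0, "wy": 0, "wz": 0},
  {"tx": 0, "ty": 0, "tz": 0.26, "wx": 0, "wy": 0, "wz": 0},
  {"tx": 0, "ty": 0, "tz": 0, "wx": 0, "wy": 0, "wz": 0},
  {"tx": 0, "ty": 0, "tz": 0, "wx": 0, "wy": 0, "wz": 0},
])

```text
clock: 20.48
position: [0.5417, 0.1851, 0.0306]
orientation: [2.327, 2.11, -0.0]
contact_force: [-0.8, 0.4, 1.2]
width: 0.0853
```

>>> carry_out([
  {"tx": 0, "ty": 0, "tz": 0, "wx": 0, "wy": 0, "wz": 0},
  {"tx": 0, "ty": 0, "tz": 0, "wx": 0, "wy": 0, "wz": 0},
  {"tx": 0, "ty": 0, "tz": 0, "wx": 0, "wy": 0, "wz": 0},
  {"tx": 0, "ty": 0, "tz": 0, "wx": 0, "wy": 0, "wz": 0},
  {"tx": 0, "ty": 0, "tz": 0, "wx": 0, "wy": 0, "wz": 0},
  {"tx": 0, "ty": 0, "tz": 0, "wx": 0, "wy": 0, "wz": 0},
  {"tx": 0, "ty": 0, "tz": 0, "wx": 0, "wy": 0, "wz": 0},
  {"tx": 0, "ty": 0, "tz": 0, "wx": 0, "wy": 0, "wz": 0},
  {"tx": 0, "ty": 0, "tz": 0, "wx": 0, "wy": 0, "wz": 0},
  {"tx": 0, "ty": 0, "tz": 0, "wx": 0, "wy": 0, "wz": 0},
], grip=1, force=40)

```text
clock: 21.32
position: [0.5412, 0.1856, 0.0311]
orientation: [2.326, 2.111, -0.0]
contact_force: [-3.7, 0.3, 6.3]
width: 0.0325
```

>>> carry_out([
  {"tx": 0, "ty": 0, "tz": -0.3, "wx": 0, "wy": 0, "wz": 0},
  {"tx": 0, "ty": 0, "tz": -0.5, "wx": 0, "wy": 0, "wz": 0},
  {"tx": 0, "ty": 0, "tz": -0.8, "wx": 0, "wy": 0, "wz": 0},
  {"tx": 0, "ty": 0, "tz": -0.8, "wx": 0, "wy": 0, "wz": 0},
  {"tx": 0, "ty": 0, "tz": -0.8, "wx": 0, "wy": 0, "wz": 0},
  {"tx": 0, "ty": 0, "tz": -0.8, "wx": 0, "wy": 0, "wz": 0},
  {"tx": 0, "ty": 0, "tz": 0, "wx": 0, "wy": 0, "wz": 0},
  {"tx": 0, "ty": 0, "tz": 0, "wx": 0, "wy": 0, "wz": 0},
  {"tx": 0, "ty": 0, "tz": 0, "wx": 0, "wy": 0, "wz": 0},
])

```text
clock: 22.07
position: [0.541, 0.1854, 0.1299]
orientation: [-2.326, -2.111, 0.001]
contact_force: [-0.3, 0.1, -1.6]
width: 0.0326
```

```bash
python3 go.py .383 -.25 .13; 
python3 snap.py wrist w18;  python3 -c "
from h import *
d=load('pics/w18.npz')['color'].astype(int).sum(2)
print(d[80:105,248].tolist())";python3 al.py w18 250,87,.1655 250,91,.1655;python3 go.py|head -1
```

```text
t 22.07 p [0.541  0.1854 0.1299] w 0.0326 F [-0.3  0.1 -1.6] q [ 0.21  0.54  1.8  -0.    0.81  0.31]
yaw 84.44 tilt [-9.e-04 -3.e-04 -1.e+00]
units [-1.795e+01 -4.600e+00  1.000e-02] wz -0.001 min rows 19
[526, 531, 546, 563, 577, 575, 568, 564, 561, 554, 549, 548, 558, 550, 506, 431, 422, 518, 604, 585, 451, 276, 191, 189, 220]
cam [0.549 0.266 0.273]
250,87,.1655 [0.5487 0.2629 0.1655] al 314.7 ac 520.7
250,91,.1655 [0.5486 0.2617 0.1655] al 313.6 ac 520.7
len 1.2 mid 314.1
t 22.12 p [0.5408 0.1854 0.1295] w 0.0329 F [ 0.1  0.2 -1.5] q [ 0.21  0.54  1.8  -0.    0.81  0.31]
```

View pics/w18.png

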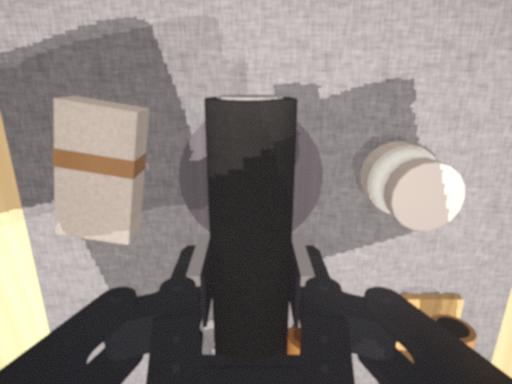

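>>> carry_out([
  {"tx": -0.5, "ty": -0.13, "tz": 0, "wx": 0, "wy": 0, "wz": 0},
  {"tx": -0.95, "ty": -0.245, "tz": 0, "wx": 0, "wy": 0, "wz": 0},
  {"tx": -0.95, "ty": -0.245, "tz": 0, "wx": 0, "wy": 0, "wz": 0},
  {"tx": -0.95, "ty": -0.245, "tz": 0, "wx": 0, "wy": 0, "wz": 0},
  {"tx": -0.95, "ty": -0.245, "tz": 0, "wx": 0, "wy": 0, "wz": 0},
  {"tx": -0.95, "ty": -0.245, "tz": 0, "wx": 0, "wy": 0, "wz": 0},
  {"tx": -0.95, "ty": -0.245, "tz": 0, "wx": 0, "wy": 0, "wz": 0},
  {"tx": -0.95, "ty": -0.245, "tz": 0, "wx": 0, "wy": 0, "wz": 0},
  {"tx": -0.95, "ty": -0.245, "tz": 0, "wx": 0, "wy": 0, "wz": 0},
  {"tx": -0.95, "ty": -0.245, "tz": 0, "wx": 0, "wy": 0, "wz": 0},
  {"tx": -0.95, "ty": -0.245, "tz": 0, "wx": 0, "wy": 0, "wz": 0},
  {"tx": -0.95, "ty": -0.245, "tz": 0, "wx": 0, "wy": 0, "wz": 0},
  {"tx": -0.95, "ty": -0.245, "tz": 0, "wx": 0, "wy": 0, "wz": 0},
  {"tx": -0.95, "ty": -0.245, "tz": 0, "wx": 0, "wy": 0, "wz": 0},
  {"tx": -0.95, "ty": -0.245, "tz": 0, "wx": 0, "wy": 0, "wz": 0},
  {"tx": -0.95, "ty": -0.245, "tz": 0, "wx": 0, "wy": 0, "wz": 0},
  {"tx": -0.95, "ty": -0.245, "tz": 0, "wx": 0, "wy": 0, "wz": 0},
  {"tx": -0.95, "ty": -0.245, "tz": 0, "wx": 0, "wy": 0, "wz": 0},
  {"tx": -0.95, "ty": -0.245, "tz": 0, "wx": 0, "wy": 0, "wz": 0},
  {"tx": -0.35, "ty": -0.08, "tz": 0, "wx": 0, "wy": 0, "wz": 0},
])

```text
clock: 23.78
position: [0.3815, -0.2521, 0.1299]
orientation: [-2.328, -2.108, 0.001]
contact_force: [-0.6, 0.3, -3.0]
width: 0.0328
```

>>> carry_out([
  {"tx": 0, "ty": 0, "tz": 0, "wx": 0, "wy": 0, "wz": 0},
  {"tx": 0, "ty": 0, "tz": 0, "wx": 0, "wy": 0, "wz": 0},
  {"tx": 0, "ty": 0, "tz": 0, "wx": 0, "wy": 0, "wz": 0},
  {"tx": 0, "ty": 0, "tz": 0, "wx": 0, "wy": 0, "wz": 0},
])

```text
clock: 24.12
position: [0.3831, -0.249, 0.1304]
orientation: [-2.325, -2.112, 0.0]
contact_force: [0.5, 0.5, -2.1]
width: 0.033
```

```bash
cat >> go.py <<'E'
    a=np.radians(84.45);print("TCP al %.1f ac %.1f"%((p[0]*np.cos(a)+p[1]*np.sin(a))*1000,(p[0]*np.sin(a)-p[1]*np.cos(a))*1000))
E
python3 go.py .3826 -.2502 .030; 
python3 snap.py wrist w19;python3 go.py|tail -1
```

```text
t 24.12 p [ 0.3831 -0.249   0.1304] w 0.033 F [ 0.5  0.5 -2.1] q [-0.72  0.41  2.07  0.    0.67 -0.63]
yaw 84.51 tilt [-3.e-04  3.e-04 -1.e+00]
units [-0.05 -0.01  4.02] wz 0.01 min rows 5
TCP al -210.8 ac 405.4
TCP al -210.8 ac 405.5
```

View pics/w19.png

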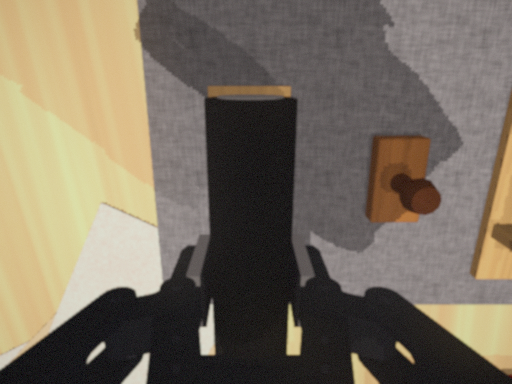

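```bash
python3 al.py w19 250,86.5,.013 250,96.5,.166;python3 -c "
from h import *
d=load('pics/w19.npz')['color'].astype(int).sum(2)
print(d[80:105,248].tolist())"
```

```text
cam [ 0.391 -0.168  0.274]
250,86.5,.013 [ 0.3903 -0.1757  0.013 ] al -137.1 ac 405.5
250,96.5,.166 [ 0.3905 -0.1743  0.166 ] al -135.7 ac 405.5
len 1.4 mid -136.4
[235, 242, 237, 237, 222, 245, 268, 305, 315, 319, 312, 312, 302, 306, 293, 262, 264, 276, 283, 252, 191, 109, 69, 88, 86]
```

>>> carry_out([
  {"tx": -0.05, "ty": 0, "tz": 0.6, "wx": 0, "wy": 0, "wz": 0},
  {"tx": 0, "ty": 0, "tz": 0.8, "wx": 0, "wy": 0, "wz": 0},
  {"tx": 0, "ty": 0, "tz": 0.8, "wx": 0, "wy": 0, "wz": 0},
  {"tx": 0, "ty": 0, "tz": 0.8, "wx": 0, "wy": 0, "wz": 0},
  {"tx": 0, "ty": 0, "tz": 0.5, "wx": 0, "wy": 0, "wz": 0},
  {"tx": 0, "ty": 0, "tz": 0.3, "wx": 0, "wy": 0, "wz": 0},
  {"tx": 0, "ty": 0, "tz": 0.18, "wx": 0, "wy": 0, "wz": 0},
  {"tx": 0, "ty": 0, "tz": 0, "wx": 0, "wy": 0, "wz": 0},
  {"tx": 0, "ty": 0, "tz": 0, "wx": 0, "wy": 0, "wz": 0},
  {"tx": 0, "ty": 0, "tz": 0, "wx": 0, "wy": 0, "wz": 0},
])

```text
clock: 25.0
position: [0.3828, -0.2509, 0.0314]
orientation: [-2.326, -2.112, 0.0]
contact_force: [-2.6, 1.7, -0.7]
width: 0.0329
```

```bash
python3 go.py .3826 -.2502 .030; 
python3 snap.py wrist w20;python3 -c "
from h import *
d=load('pics/w20.npz')['color'].astype(int).sum(2)
print(d[80:110,248].tolist(),d[80:110,195].tolist())"
```

```text
t 25.0 p [ 0.3828 -0.2509  0.0314] w 0.0329 F [-2.6  1.7 -0.7] q [-0.72  0.6   2.14 -0.    0.4  -0.63]
yaw 84.47 tilt [-1.e-04  0.e+00 -1.e+00]
units [ 0.03 -0.01  0.06] wz 0.003 min rows 1
TCP al -212.7 ac 405.3
[257, 255, 249, 237, 242, 242, 253, 278, 297, 311, 306, 316, 319, 309, 293, 278, 266, 292, 306, 286, 221, 150, 91, 107, 115, 106, 106, 97, 93, 102] [402, 395, 390, 376, 336, 288, 273, 340, 421, 465, 485, 493, 491, 492, 491, 490, 491, 492, 488, 490, 495, 492, 499, 492, 488, 493, 494, 495, 491, 493]
```

View pics/w20.png

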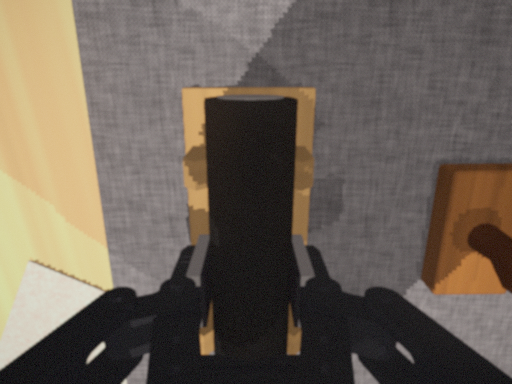

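```bash
python3 al.py w20 195,87.5,.013 310,87.5,.013 250,96.5,.067
```

```text
cam [ 0.391 -0.17   0.175]
195,87.5,.013 [ 0.3652 -0.1728  0.013 ] al -136.7 ac 380.2
310,87.5,.013 [ 0.4178 -0.1779  0.013 ] al -136.7 ac 433.1
250,96.5,.067 [ 0.3902 -0.1762  0.067 ] al -137.6 ac 405.5
len 0.0 mid -136.7
```

>>> carry_out([
  {"tx": 0.02, "ty": 0, "tz": 0.04, "wx": 0, "wy": 0, "wz": 0},
  {"tx": 0, "ty": 0, "tz": 0, "wx": 0, "wy": 0, "wz": 0},
  {"tx": 0, "ty": 0, "tz": 0, "wx": 0, "wy": 0, "wz": 0},
])

```text
clock: 25.3
position: [0.3829, -0.2509, 0.0312]
orientation: [2.325, 2.11, -0.0]
contact_force: [-8.4, 1.4, 16.4]
width: 0.0327
```

>>> carry_out([
  {"tx": 0, "ty": 0, "tz": 0, "wx": 0, "wy": 0, "wz": 0},
  {"tx": 0, "ty": 0, "tz": 0, "wx": 0, "wy": 0, "wz": 0},
  {"tx": 0, "ty": 0, "tz": 0, "wx": 0, "wy": 0, "wz": 0},
  {"tx": 0, "ty": 0, "tz": 0, "wx": 0, "wy": 0, "wz": 0},
  {"tx": 0, "ty": 0, "tz": 0, "wx": 0, "wy": 0, "wz": 0},
  {"tx": 0, "ty": 0, "tz": 0, "wx": 0, "wy": 0, "wz": 0},
  {"tx": 0, "ty": 0, "tz": 0, "wx": 0, "wy": 0, "wz": 0},
  {"tx": 0, "ty": 0, "tz": 0, "wx": 0, "wy": 0, "wz": 0},
  {"tx": 0, "ty": 0, "tz": -0.3, "wx": 0, "wy": 0, "wz": 0},
  {"tx": 0, "ty": 0, "tz": -0.9, "wx": 0, "wy": 0, "wz": 0},
  {"tx": 0, "ty": 0, "tz": -0.9, "wx": 0, "wy": 0, "wz": 0},
  {"tx": 0, "ty": 0, "tz": -0.9, "wx": 0, "wy": 0, "wz": 0},
  {"tx": 0, "ty": 0, "tz": -0.9, "wx": 0, "wy": 0, "wz": 0},
  {"tx": 0, "ty": 0, "tz": -0.6, "wx": 0, "wy": 0, "wz": 0},
  {"tx": 0, "ty": 0, "tz": 0, "wx": 0, "wy": 0, "wz": 0},
  {"tx": 0, "ty": 0, "tz": 0, "wx": 0, "wy": 0, "wz": 0},
], grip=-1)

```text
clock: 26.63
position: [0.383, -0.2508, 0.1433]
orientation: [2.325, 2.11, 0.0]
contact_force: [0.7, 0.2, 0.4]
width: 0.0853
```

```bash
python3 go.py .567 -.031 .14; 
python3 snap.py wrist w21;python3 -c "
from h import *
d=load('pics/w21.npz')['color'].astype(int).sum(2)
print(d[78:100,248].tolist(),d[280:300,250].tolist(),d[80:100,222].tolist(),d[250:270,222].tolist())"
```

```text
t 26.63 p [ 0.383  -0.2508  0.1433] w 0.0853 F [0.7 0.2 0.4] q [-0.72  0.39  2.06 -0.    0.7  -0.63]
yaw 84.45 tilt [ 0.0015 -0.0014 -1.    ]
units [9.46 6.47 0.13] wz -0.0 min rows 12
TCP al -212.6 ac 405.5
[241, 238, 226, 228, 246, 288, 314, 296, 295, 289, 227, 141, 92, 84, 73, 74, 99, 87, 91, 79, 110, 57] [179, 166, 172, 178, 178, 159, 178, 178, 171, 172, 217, 291, 385, 464, 536, 577, 590, 589, 590, 588] [237, 245, 251, 268, 293, 308, 291, 297, 307, 298, 297, 297, 295, 294, 299, 289, 297, 298, 301, 301] [508, 509, 505, 500, 466, 434, 421, 405, 411, 407, 410, 418, 421, 418, 416, 411, 407, 409, 415, 418]
```

View pics/w21.png

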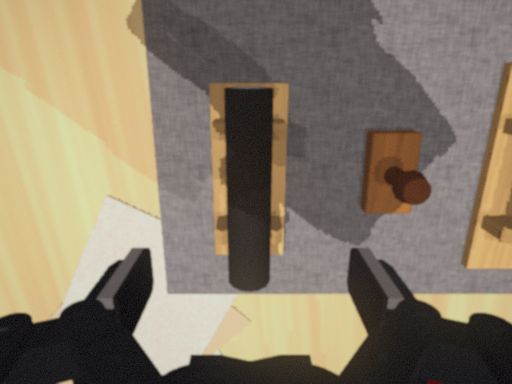

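```bash
python3 al.py w21 250,83,.013 250,254.3,.013 250,84.5,.065 250,291,.065; python3 al.py w17 300,286,.065
```

```text
cam [ 0.391 -0.17   0.286]
250,83,.013 [ 0.3908 -0.1755  0.013 ] al -136.9 ac 405.9
250,254.3,.013 [ 0.3763 -0.3244  0.013 ] al -286.5 ac 405.9
250,84.5,.065 [ 0.3907 -0.1753  0.065 ] al -136.7 ac 405.8
250,291,.065 [ 0.376  -0.3266  0.065 ] al -288.7 ac 405.8
len 149.6 mid -211.7
len 152.0 mid -212.7
cam [0.549 0.265 0.285]
300,286,.065 [0.5722 0.1107 0.065 ] al 165.5 ac 558.8
```

>>> carry_out([
  {"tx": 0.4, "ty": 0.27, "tz": 0, "wx": 0, "wy": 0, "wz": 0},
  {"tx": 0.8, "ty": 0.55, "tz": 0, "wx": 0, "wy": 0, "wz": 0},
  {"tx": 0.8, "ty": 0.55, "tz": 0, "wx": 0, "wy": 0, "wz": 0},
  {"tx": 0.8, "ty": 0.55, "tz": 0, "wx": 0, "wy": 0, "wz": 0},
  {"tx": 0.8, "ty": 0.55, "tz": 0, "wx": 0, "wy": 0, "wz": 0},
  {"tx": 0.8, "ty": 0.55, "tz": 0, "wx": 0, "wy": 0, "wz": 0},
  {"tx": 0.8, "ty": 0.55, "tz": 0, "wx": 0, "wy": 0, "wz": 0},
  {"tx": 0.8, "ty": 0.55, "tz": 0, "wx": 0, "wy": 0, "wz": 0},
  {"tx": 0.8, "ty": 0.55, "tz": 0, "wx": 0, "wy": 0, "wz": 0},
  {"tx": 0.8, "ty": 0.55, "tz": 0, "wx": 0, "wy": 0, "wz": 0},
  {"tx": 0.8, "ty": 0.55, "tz": 0, "wx": 0, "wy": 0, "wz": 0},
  {"tx": 0.8, "ty": 0.55, "tz": 0, "wx": 0, "wy": 0, "wz": 0},
  {"tx": 0.32, "ty": 0.15, "tz": 0, "wx": 0, "wy": 0, "wz": 0},
  {"tx": 0, "ty": 0, "tz": 0, "wx": 0, "wy": 0, "wz": 0},
  {"tx": 0, "ty": 0, "tz": 0, "wx": 0, "wy": 0, "wz": 0},
  {"tx": 0, "ty": 0, "tz": 0, "wx": 0, "wy": 0, "wz": 0},
])

```text
clock: 28.02
position: [0.5661, -0.0302, 0.142]
orientation: [-2.326, -2.11, 0.002]
contact_force: [0.2, 0.0, 0.3]
width: 0.0854
```

```bash
python3 go.py .567 -.031 .029; 
python3 snap.py wrist w22
```

```text
t 28.02 p [ 0.5661 -0.0302  0.142 ] w 0.0854 F [0.2 0.  0.3] q [-0.17  0.52  1.8  -0.    0.83 -0.07]
yaw 84.42 tilt [-0.0013 -0.     -1.    ]
units [-0.03  0.05  4.52] wz -0.006 min rows 5
TCP al 24.7 ac 566.4
```

View pics/w22.png

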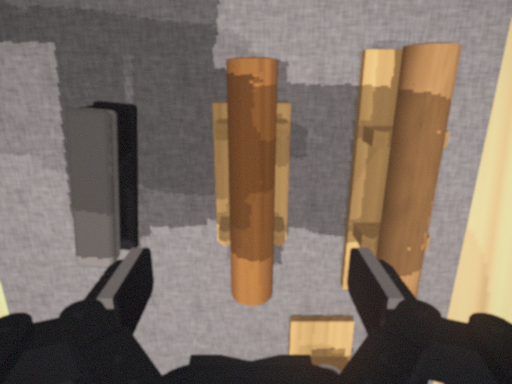

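```bash
python3 -c "
from h import *
d=load('pics/w22.npz')['color'].astype(int).sum(2)
print(d[50:70,250].tolist(),d[295:310,252].tolist(),d[95:110,220].tolist(),d[236:252,223].tolist(),d[236:252,282].tolist())"; python3 al.py w22 250,103,.013 250,244.5,.013 250,58.5,.065 252,303.5,.065
```

```text
[459, 435, 427, 416, 410, 398, 377, 328, 341, 363, 371, 375, 363, 379, 369, 372, 364, 367, 381, 368] [408, 413, 412, 409, 406, 397, 408, 405, 406, 420, 441, 458, 445, 439, 447] [271, 267, 270, 263, 278, 277, 281, 292, 305, 337, 334, 329, 338, 338, 334] [355, 362, 359, 349, 387, 444, 491, 504, 501, 495, 492, 481, 471, 477, 473, 467] [356, 354, 352, 360, 351, 362, 358, 378, 402, 402, 397, 377, 360, 359, 388, 435]
cam [0.574 0.051 0.285]
250,103,.013 [0.572  0.0303 0.013 ] al 85.5 ac 566.4
250,244.5,.013 [ 0.56  -0.093  0.013] al -38.4 ac 566.3
250,58.5,.065 [0.5751 0.0605 0.065 ] al 115.9 ac 566.5
252,303.5,.065 [ 0.5593 -0.1163  0.065 ] al -61.7 ac 567.9
len 123.9 mid 23.5
len 177.5 mid 27.1
```

>>> carry_out([
  {"tx": 0.1, "ty": 0.03, "tz": 0.5, "wx": 0, "wy": 0, "wz": 0},
  {"tx": 0, "ty": 0, "tz": 0.8, "wx": 0, "wy": 0, "wz": 0},
  {"tx": 0, "ty": 0, "tz": 0.8, "wx": 0, "wy": 0, "wz": 0},
  {"tx": 0, "ty": 0, "tz": 0.8, "wx": 0, "wy": 0, "wz": 0},
  {"tx": 0, "ty": 0, "tz": 0.8, "wx": 0, "wy": 0, "wz": 0},
  {"tx": 0, "ty": 0, "tz": 0.5, "wx": 0, "wy": 0, "wz": 0},
  {"tx": 0, "ty": 0, "tz": 0.28, "wx": 0, "wy": 0, "wz": 0},
  {"tx": 0, "ty": 0, "tz": 0, "wx": 0, "wy": 0, "wz": 0},
  {"tx": 0, "ty": 0, "tz": 0, "wx": 0, "wy": 0, "wz": 0},
])

```text
clock: 28.82
position: [0.5679, -0.0276, 0.0308]
orientation: [2.327, 2.11, -0.0]
contact_force: [-0.2, 1.3, -0.4]
width: 0.0853
```

>>> carry_out([
  {"tx": 0, "ty": 0, "tz": 0, "wx": 0, "wy": 0, "wz": 0},
  {"tx": 0, "ty": 0, "tz": 0, "wx": 0, "wy": 0, "wz": 0},
  {"tx": 0, "ty": 0, "tz": 0, "wx": 0, "wy": 0, "wz": 0},
  {"tx": 0, "ty": 0, "tz": 0, "wx": 0, "wy": 0, "wz": 0},
  {"tx": 0, "ty": 0, "tz": 0, "wx": 0, "wy": 0, "wz": 0},
  {"tx": 0, "ty": 0, "tz": 0, "wx": 0, "wy": 0, "wz": 0},
  {"tx": 0, "ty": 0, "tz": 0, "wx": 0, "wy": 0, "wz": 0},
  {"tx": 0, "ty": 0, "tz": 0, "wx": 0, "wy": 0, "wz": 0},
  {"tx": 0, "ty": 0, "tz": 0, "wx": 0, "wy": 0, "wz": 0},
  {"tx": 0, "ty": 0, "tz": 0, "wx": 0, "wy": 0, "wz": 0},
], grip=1, force=40)

```text
clock: 29.65
position: [0.5675, -0.027, 0.0311]
orientation: [-2.326, -2.111, 0.001]
contact_force: [-4.2, 0.3, 7.4]
width: 0.0329
```

>>> carry_out([
  {"tx": 0, "ty": 0, "tz": -0.3, "wx": 0, "wy": 0, "wz": 0},
  {"tx": 0, "ty": 0, "tz": -0.5, "wx": 0, "wy": 0, "wz": 0},
  {"tx": 0, "ty": 0, "tz": -0.8, "wx": 0, "wy": 0, "wz": 0},
  {"tx": 0, "ty": 0, "tz": -0.8, "wx": 0, "wy": 0, "wz": 0},
  {"tx": 0, "ty": 0, "tz": -0.8, "wx": 0, "wy": 0, "wz": 0},
  {"tx": 0, "ty": 0, "tz": -0.8, "wx": 0, "wy": 0, "wz": 0},
  {"tx": 0, "ty": 0, "tz": 0, "wx": 0, "wy": 0, "wz": 0},
  {"tx": 0, "ty": 0, "tz": 0, "wx": 0, "wy": 0, "wz": 0},
  {"tx": 0, "ty": 0, "tz": 0, "wx": 0, "wy": 0, "wz": 0},
])

```text
clock: 30.4
position: [0.5676, -0.027, 0.1301]
orientation: [-2.326, -2.111, 0.001]
contact_force: [-0.3, 0.2, -1.5]
width: 0.0328
```

```bash
python3 go.py .5415 .1845 .13; 
python3 snap.py wrist w23;  python3 -c "
from h import *
d=load('pics/w23.npz')['color'].astype(int).sum(2)
print(d[30:60,248].tolist())";python3 go.py|tail -1
```

```text
t 30.4 p [ 0.5676 -0.027   0.1301] w 0.0328 F [-0.3  0.2 -1.5] q [-0.16  0.53  1.8  -0.    0.8  -0.07]
yaw 84.45 tilt [-5.e-04 -0.e+00 -1.e+00]
units [ 8.32 -1.86  0.  ] wz -0.001 min rows 9
TCP al 28.0 ac 567.6
[460, 452, 435, 430, 419, 425, 433, 434, 429, 420, 406, 414, 410, 407, 399, 392, 408, 413, 388, 335, 303, 333, 361, 372, 375, 377, 366, 367, 368, 371]
TCP al 28.0 ac 567.4
```

View pics/w23.png

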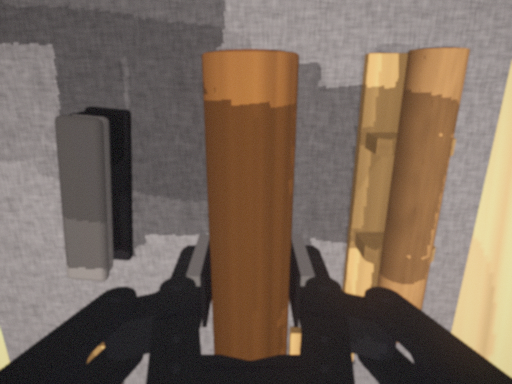

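>>> carry_out([
  {"tx": 0.5, "ty": -0.11, "tz": 0, "wx": 0, "wy": 0, "wz": 0},
  {"tx": 0.92, "ty": -0.2, "tz": 0, "wx": 0, "wy": 0, "wz": 0},
  {"tx": 0.92, "ty": -0.2, "tz": 0, "wx": 0, "wy": 0, "wz": 0},
  {"tx": 0.92, "ty": -0.2, "tz": 0, "wx": 0, "wy": 0, "wz": 0},
  {"tx": 0.92, "ty": -0.2, "tz": 0, "wx": 0, "wy": 0, "wz": 0},
  {"tx": 0.92, "ty": -0.2, "tz": 0, "wx": 0, "wy": 0, "wz": 0},
  {"tx": 0.92, "ty": -0.2, "tz": 0, "wx": 0, "wy": 0, "wz": 0},
  {"tx": 0.92, "ty": -0.2, "tz": 0, "wx": 0, "wy": 0, "wz": 0},
  {"tx": 0.92, "ty": -0.2, "tz": 0, "wx": 0, "wy": 0, "wz": 0},
  {"tx": 0.46, "ty": -0.15, "tz": 0, "wx": 0, "wy": 0, "wz": 0},
  {"tx": 0, "ty": 0, "tz": 0, "wx": 0, "wy": 0, "wz": 0},
  {"tx": 0, "ty": 0, "tz": 0, "wx": 0, "wy": 0, "wz": 0},
  {"tx": 0, "ty": 0, "tz": 0, "wx": 0, "wy": 0, "wz": 0},
])

```text
clock: 31.53
position: [0.5417, 0.1838, 0.1302]
orientation: [-2.327, -2.111, 0.001]
contact_force: [-0.6, -0.2, -0.6]
width: 0.0326
```

```bash
python3 go.py .5415 .1845 .030; python3 al.py w23 250,50,.1655
```

```text
t 31.53 p [0.5417 0.1838 0.1302] w 0.0326 F [-0.6 -0.2 -0.6] q [ 0.21  0.54  1.79 -0.    0.81  0.31]
yaw 84.43 tilt [-6.e-04 -4.e-04 -1.e+00]
units [ 0.03 -0.01  4.01] wz -0.003 min rows 5
TCP al 235.4 ac 521.4
cam [0.576 0.054 0.273]
250,50,.1655 [0.5763 0.061  0.1655] al 116.5 ac 567.7
```

>>> carry_out([
  {"tx": 0.03, "ty": 0, "tz": 0.6, "wx": 0, "wy": 0, "wz": 0},
  {"tx": 0, "ty": 0, "tz": 0.8, "wx": 0, "wy": 0, "wz": 0},
  {"tx": 0, "ty": 0, "tz": 0.8, "wx": 0, "wy": 0, "wz": 0},
  {"tx": 0, "ty": 0, "tz": 0.8, "wx": 0, "wy": 0, "wz": 0},
  {"tx": 0, "ty": 0, "tz": 0.5, "wx": 0, "wy": 0, "wz": 0},
  {"tx": 0, "ty": 0, "tz": 0.3, "wx": 0, "wy": 0, "wz": 0},
  {"tx": 0, "ty": 0, "tz": 0.18, "wx": 0, "wy": 0, "wz": 0},
  {"tx": 0, "ty": 0, "tz": 0.02, "wx": 0, "wy": 0, "wz": 0},
  {"tx": 0, "ty": 0, "tz": 0, "wx": 0, "wy": 0, "wz": 0},
  {"tx": 0, "ty": 0, "tz": 0, "wx": 0, "wy": 0, "wz": 0},
])

```text
clock: 32.37
position: [0.5412, 0.1843, 0.031]
orientation: [-2.327, -2.11, 0.003]
contact_force: [-4.5, -2.0, 2.0]
width: 0.0326
```

```bash
python3 go.py .5415 .1845 .030; python3 snap.py wrist w24
```

```text
t 32.37 p [0.5412 0.1843 0.031 ] w 0.0326 F [-4.5 -2.   2. ] q [ 0.21  0.69  1.86 -0.    0.6   0.31]
yaw 84.4 tilt [-1.7e-03 -7.0e-04 -1.0e+00]
units [0.01 0.01 0.04] wz -0.009 min rows 1
TCP al 235.7 ac 520.9
```

View pics/w24.png

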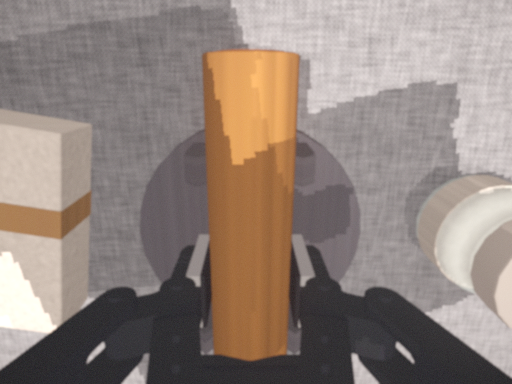

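Wooden dowel lies on the spare Vs; release and rise.

>>> carry_out([
  {"tx": 0, "ty": 0, "tz": 0, "wx": 0, "wy": 0, "wz": 0},
  {"tx": 0, "ty": 0, "tz": 0, "wx": 0, "wy": 0, "wz": 0},
  {"tx": 0, "ty": 0, "tz": 0, "wx": 0, "wy": 0, "wz": 0},
  {"tx": 0, "ty": 0, "tz": 0, "wx": 0, "wy": 0, "wz": 0},
  {"tx": 0, "ty": 0, "tz": 0, "wx": 0, "wy": 0, "wz": 0},
  {"tx": 0, "ty": 0, "tz": 0, "wx": 0, "wy": 0, "wz": 0},
  {"tx": 0, "ty": 0, "tz": 0, "wx": 0, "wy": 0, "wz": 0},
  {"tx": 0, "ty": 0, "tz": 0, "wx": 0, "wy": 0, "wz": 0},
  {"tx": 0, "ty": 0, "tz": -0.3, "wx": 0, "wy": 0, "wz": 0},
  {"tx": 0, "ty": 0, "tz": -0.9, "wx": 0, "wy": 0, "wz": 0},
  {"tx": 0, "ty": 0, "tz": -0.9, "wx": 0, "wy": 0, "wz": 0},
  {"tx": 0, "ty": 0, "tz": -0.9, "wx": 0, "wy": 0, "wz": 0},
  {"tx": 0, "ty": 0, "tz": -0.9, "wx": 0, "wy": 0, "wz": 0},
  {"tx": 0, "ty": 0, "tz": -0.6, "wx": 0, "wy": 0, "wz": 0},
  {"tx": 0, "ty": 0, "tz": 0, "wx": 0, "wy": 0, "wz": 0},
  {"tx": 0, "ty": 0, "tz": 0, "wx": 0, "wy": 0, "wz": 0},
], grip=-1)

```text
clock: 33.75
position: [0.542, 0.1853, 0.1439]
orientation: [2.326, 2.111, 0.002]
contact_force: [0.1, 0.3, -0.5]
width: 0.0852
```

```bash
python3 go.py .6125 -.276 .14; python3 snap.py wrist w25; python3 snap.py top t25
```

```text
t 33.75 p [0.542  0.1853 0.1439] w 0.0852 F [ 0.1  0.3 -0.5] q [ 0.21  0.52  1.78 -0.    0.84  0.31]
yaw 84.45 tilt [ 1.7e-03  3.0e-04 -1.0e+00]
units [-18.09   4.59   0.15] wz -0.001 min rows 19
TCP al 236.8 ac 521.5
```

View pics/w25.png

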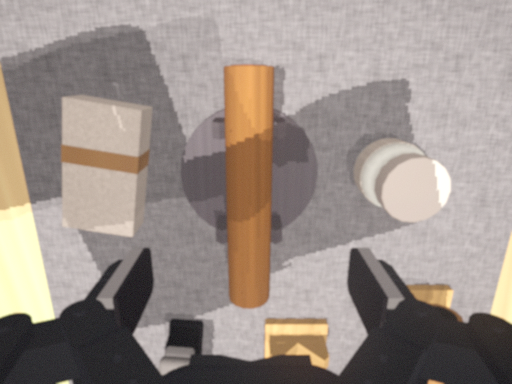

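>>> carry_out([
  {"tx": -0.5, "ty": 0.13, "tz": 0, "wx": 0, "wy": 0, "wz": 0},
  {"tx": -0.95, "ty": 0.24, "tz": 0, "wx": 0, "wy": 0, "wz": 0},
  {"tx": -0.95, "ty": 0.24, "tz": 0, "wx": 0, "wy": 0, "wz": 0},
  {"tx": -0.95, "ty": 0.24, "tz": 0, "wx": 0, "wy": 0, "wz": 0},
  {"tx": -0.95, "ty": 0.24, "tz": 0, "wx": 0, "wy": 0, "wz": 0},
  {"tx": -0.95, "ty": 0.24, "tz": 0, "wx": 0, "wy": 0, "wz": 0},
  {"tx": -0.95, "ty": 0.24, "tz": 0, "wx": 0, "wy": 0, "wz": 0},
  {"tx": -0.95, "ty": 0.24, "tz": 0, "wx": 0, "wy": 0, "wz": 0},
  {"tx": -0.95, "ty": 0.24, "tz": 0, "wx": 0, "wy": 0, "wz": 0},
  {"tx": -0.95, "ty": 0.24, "tz": 0, "wx": 0, "wy": 0, "wz": 0},
  {"tx": -0.95, "ty": 0.24, "tz": 0, "wx": 0, "wy": 0, "wz": 0},
  {"tx": -0.95, "ty": 0.24, "tz": 0, "wx": 0, "wy": 0, "wz": 0},
  {"tx": -0.95, "ty": 0.24, "tz": 0, "wx": 0, "wy": 0, "wz": 0},
  {"tx": -0.95, "ty": 0.24, "tz": 0, "wx": 0, "wy": 0, "wz": 0},
  {"tx": -0.95, "ty": 0.24, "tz": 0, "wx": 0, "wy": 0, "wz": 0},
  {"tx": -0.95, "ty": 0.24, "tz": 0, "wx": 0, "wy": 0, "wz": 0},
  {"tx": -0.95, "ty": 0.24, "tz": 0, "wx": 0, "wy": 0, "wz": 0},
  {"tx": -0.95, "ty": 0.24, "tz": 0, "wx": 0, "wy": 0, "wz": 0},
  {"tx": -0.95, "ty": 0.24, "tz": 0, "wx": 0, "wy": 0, "wz": 0},
  {"tx": -0.49, "ty": 0.14, "tz": 0, "wx": 0, "wy": 0, "wz": 0},
])

```text
clock: 35.52
position: [0.6117, -0.279, 0.1417]
orientation: [-2.327, -2.108, 0.001]
contact_force: [-0.0, -0.2, -0.4]
width: 0.0857
```

>>> carry_out([
  {"tx": 0, "ty": 0, "tz": 0, "wx": 0, "wy": 0, "wz": 0},
  {"tx": 0, "ty": 0, "tz": 0, "wx": 0, "wy": 0, "wz": 0},
  {"tx": 0, "ty": 0, "tz": 0, "wx": 0, "wy": 0, "wz": 0},
  {"tx": 0, "ty": 0, "tz": 0, "wx": 0, "wy": 0, "wz": 0},
])

```text
clock: 35.85
position: [0.6122, -0.2749, 0.1429]
orientation: [-2.325, -2.112, 0.0]
contact_force: [0.6, 0.0, -0.1]
width: 0.0853
```

```bash
python3 go.py .6125 -.276 .029; python3 snap.py wrist w26;python3 -c "
from h import *
d=load('pics/w26.npz')['color'].astype(int).sum(2)
for u in (222,250,280): print(u,[(v,d[v,u]) for v in range(50,330,3)])" >pics/o.txt
```

```text
t 35.85 p [ 0.6122 -0.2749  0.1429] w 0.0853 F [ 0.6  0.  -0.1] q [-0.52  0.65  1.52  0.    0.97 -0.42]
yaw 84.5 tilt [-5.e-04  3.e-04 -1.e+00]
units [-0.04  0.02  4.56] wz 0.009 min rows 5
TCP al -214.4 ac 635.9
```

View pics/w26.png

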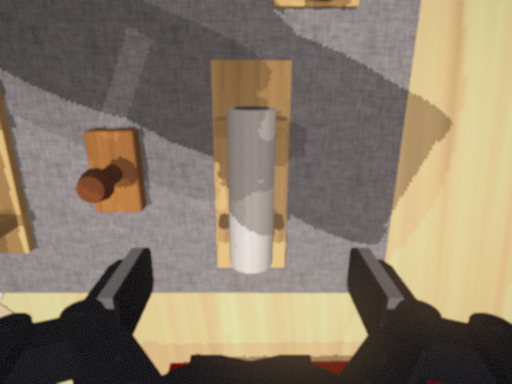

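```bash
python3 -c "
from h import *
d=load('pics/w26.npz')['color'].astype(int).sum(2)
print(d[100:120,250].tolist(),d[262:280,251].tolist(),d[54:66,220].tolist(),d[262:274,221].tolist())"; python3 al.py w26 250,60,.013 250,268,.013 251,109.5,.065 251,271.5,.065
```

```text
[317, 311, 315, 319, 308, 280, 237, 182, 174, 256, 337, 386, 407, 411, 414, 415, 411, 417, 408, 420] [652, 650, 649, 651, 650, 652, 653, 649, 650, 646, 629, 570, 496, 463, 456, 459, 464, 449] [251, 245, 251, 253, 254, 266, 281, 295, 292, 295, 300, 291] [551, 554, 552, 555, 547, 517, 469, 439, 440, 454, 465, 465]
cam [ 0.62  -0.194  0.286]
250,60,.013 [ 0.6212 -0.1827  0.013 ] al -121.8 ac 636.0
250,268,.013 [ 0.6039 -0.3622  0.013 ] al -302.1 ac 636.1
251,109.5,.065 [ 0.6188 -0.2147  0.065 ] al -153.8 ac 636.6
251,271.5,.065 [ 0.6075 -0.3333  0.065 ] al -272.9 ac 636.8
len 180.3 mid -211.9
len 119.1 mid -213.4
```

>>> carry_out([
  {"tx": 0.03, "ty": 0.03, "tz": 0.5, "wx": 0, "wy": 0, "wz": 0},
  {"tx": 0, "ty": 0, "tz": 0.8, "wx": 0, "wy": 0, "wz": 0},
  {"tx": 0, "ty": 0, "tz": 0.8, "wx": 0, "wy": 0, "wz": 0},
  {"tx": 0, "ty": 0, "tz": 0.8, "wx": 0, "wy": 0, "wz": 0},
  {"tx": 0, "ty": 0, "tz": 0.8, "wx": 0, "wy": 0, "wz": 0},
  {"tx": 0, "ty": 0, "tz": 0.5, "wx": 0, "wy": 0, "wz": 0},
  {"tx": 0, "ty": 0, "tz": 0.3, "wx": 0, "wy": 0, "wz": 0},
  {"tx": 0, "ty": 0, "tz": 0, "wx": 0, "wy": 0, "wz": 0},
  {"tx": 0, "ty": 0, "tz": 0, "wx": 0, "wy": 0, "wz": 0},
])

```text
clock: 36.65
position: [0.6133, -0.2753, 0.0307]
orientation: [2.326, 2.111, 0.0]
contact_force: [-0.2, -0.0, 0.8]
width: 0.0852
```

>>> carry_out([
  {"tx": 0, "ty": 0, "tz": 0, "wx": 0, "wy": 0, "wz": 0},
  {"tx": 0, "ty": 0, "tz": 0, "wx": 0, "wy": 0, "wz": 0},
  {"tx": 0, "ty": 0, "tz": 0, "wx": 0, "wy": 0, "wz": 0},
  {"tx": 0, "ty": 0, "tz": 0, "wx": 0, "wy": 0, "wz": 0},
  {"tx": 0, "ty": 0, "tz": 0, "wx": 0, "wy": 0, "wz": 0},
  {"tx": 0, "ty": 0, "tz": 0, "wx": 0, "wy": 0, "wz": 0},
  {"tx": 0, "ty": 0, "tz": 0, "wx": 0, "wy": 0, "wz": 0},
  {"tx": 0, "ty": 0, "tz": 0, "wx": 0, "wy": 0, "wz": 0},
  {"tx": 0, "ty": 0, "tz": 0, "wx": 0, "wy": 0, "wz": 0},
  {"tx": 0, "ty": 0, "tz": 0, "wx": 0, "wy": 0, "wz": 0},
], grip=1, force=50)

```text
clock: 37.48
position: [0.6128, -0.2754, 0.0314]
orientation: [-2.326, -2.111, 0.0]
contact_force: [-3.4, 1.2, 6.2]
width: 0.0323
```

>>> carry_out([
  {"tx": 0, "ty": 0, "tz": -0.3, "wx": 0, "wy": 0, "wz": 0},
  {"tx": 0, "ty": 0, "tz": -0.5, "wx": 0, "wy": 0, "wz": 0},
  {"tx": 0, "ty": 0, "tz": -0.8, "wx": 0, "wy": 0, "wz": 0},
  {"tx": 0, "ty": 0, "tz": -0.8, "wx": 0, "wy": 0, "wz": 0},
  {"tx": 0, "ty": 0, "tz": -0.8, "wx": 0, "wy": 0, "wz": 0},
  {"tx": 0, "ty": 0, "tz": -0.8, "wx": 0, "wy": 0, "wz": 0},
  {"tx": 0, "ty": 0, "tz": 0, "wx": 0, "wy": 0, "wz": 0},
  {"tx": 0, "ty": 0, "tz": 0, "wx": 0, "wy": 0, "wz": 0},
  {"tx": 0, "ty": 0, "tz": 0, "wx": 0, "wy": 0, "wz": 0},
])

```text
clock: 38.23
position: [0.6126, -0.2751, 0.1298]
orientation: [-2.326, -2.11, 0.001]
contact_force: [0.3, 0.6, -4.3]
width: 0.0324
```

```bash
python3 go.py .567 -.031 .13; 
python3 snap.py wrist w27;  python3 -c "
from h import *
d=load('pics/w27.npz')['color'].astype(int).sum(2)
print(d[110:150,250].tolist())";python3 go.py|tail -1
```

```text
t 38.23 p [ 0.6126 -0.2751  0.1298] w 0.0324 F [ 0.3  0.6 -4.3] q [-0.52  0.66  1.53 -0.    0.95 -0.42]
yaw 84.44 tilt [-1.e-03  5.e-04 -1.e+00]
units [ 9.54 -2.76 -0.  ] wz -0.001 min rows 10
TCP al -214.6 ac 636.4
[324, 321, 317, 318, 319, 317, 316, 310, 289, 281, 289, 301, 304, 298, 297, 292, 280, 255, 204, 178, 166, 163, 156, 154, 166, 164, 172, 170, 201, 264, 321, 357, 391, 417, 426, 419, 415, 411, 417, 420]
TCP al -214.5 ac 636.3
```

View pics/w27.png

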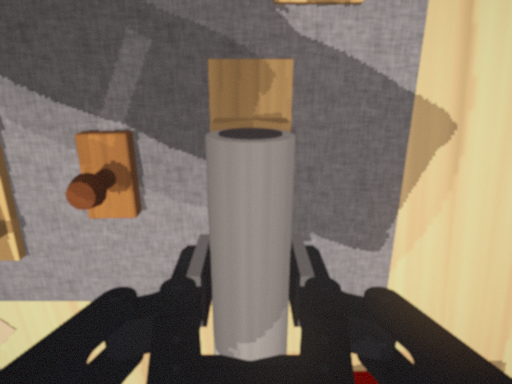

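```bash
python3 al.py w27 250,139,.166 250,140,.166 250,140,.164
python3 - <<'E'
from h import *
# C120 board, top view after wood removed
import mb
d=load("pics/t25.npz"); mb.board(d,"120"); mb.board(d,"210")
E
```

```text
cam [ 0.621 -0.194  0.273]
250,139,.166 [ 0.6189 -0.2135  0.166 ] al -152.6 ac 636.6
250,140,.166 [ 0.6188 -0.2138  0.166 ] al -152.9 ac 636.6
250,140,.164 [ 0.6188 -0.2141  0.164 ] al -153.3 ac 636.6
len 0.3 mid -152.8
120 rect (array([566.9, -31. ]), [np.float64(65.4), np.float64(123.3)], np.float32(84.7)) along -61.0..61.1 mid 0.1 | across -32.4..32.2 mid -0.1
210 rect (array([681.7, -47.5]), [np.float64(66.7), np.float64(213.6)], np.float32(84.57)) along -104.9..105.6 mid 0.4 | across -33.3..32.5 mid -0.4
```

>>> carry_out([
  {"tx": 0.5, "ty": -0.15, "tz": 0, "wx": 0, "wy": 0, "wz": 0},
  {"tx": 0.86, "ty": -0.26, "tz": 0, "wx": 0, "wy": 0, "wz": 0},
  {"tx": 0.86, "ty": -0.26, "tz": 0, "wx": 0, "wy": 0, "wz": 0},
  {"tx": 0.86, "ty": -0.26, "tz": 0, "wx": 0, "wy": 0, "wz": 0},
  {"tx": 0.86, "ty": -0.26, "tz": 0, "wx": 0, "wy": 0, "wz": 0},
  {"tx": 0.86, "ty": -0.26, "tz": 0, "wx": 0, "wy": 0, "wz": 0},
  {"tx": 0.5, "ty": -0.15, "tz": 0, "wx": 0, "wy": 0, "wz": 0},
  {"tx": 0, "ty": 0, "tz": 0, "wx": 0, "wy": 0, "wz": 0},
  {"tx": 0, "ty": 0, "tz": 0, "wx": 0, "wy": 0, "wz": 0},
  {"tx": 0, "ty": 0, "tz": 0, "wx": 0, "wy": 0, "wz": 0},
])

```text
clock: 39.12
position: [0.5864, -0.1401, 0.1303]
orientation: [2.326, 2.111, -0.0]
contact_force: [-0.1, -0.9, -4.3]
width: 0.0327
```

```bash
python3 go.py .567 -.031 .13; 
python3 snap.py wrist w28
```

```text
t 39.12 p [ 0.5864 -0.1401  0.1303] w 0.0327 F [-0.1 -0.9 -4.3] q [-0.34  0.57  1.72 -0.    0.85 -0.25]
yaw 84.44 tilt [ 1.e-04 -2.e-04 -1.e+00]
units [ 4.27 -1.19  0.01] wz -0.002 min rows 5
TCP al -82.7 ac 597.2
```

View pics/w28.png

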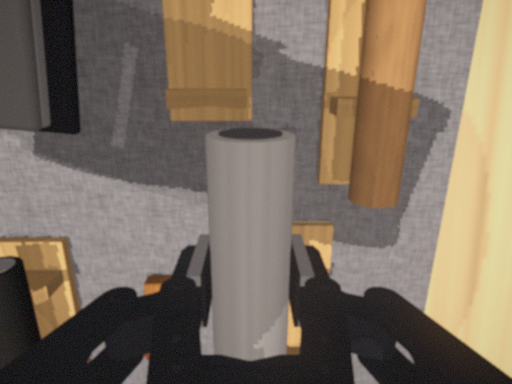

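```bash
python3 -c "
from h import *
d=load('pics/w28.npz')['color'].astype(int).sum(2)
print(d[112:130,200].tolist(),d[112:130,240].tolist(),d[176:192,335].tolist())"; python3 al.py w28 200,121,.013 240,121,.013 335,184,.013
```

```text
[328, 329, 331, 329, 329, 332, 323, 320, 292, 287, 271, 259, 258, 260, 257, 247, 259, 255] [315, 324, 314, 324, 324, 318, 315, 321, 287, 278, 271, 265, 268, 263, 239, 222, 199, 176] [343, 349, 338, 359, 380, 404, 407, 378, 340, 315, 296, 292, 284, 285, 296, 296]
cam [ 0.594 -0.059  0.274]
200,121,.013 [ 0.5532 -0.0884  0.013 ] al -34.5 ac 559.2
240,121,.013 [ 0.5836 -0.0913  0.013 ] al -34.5 ac 589.7
335,184,.013 [ 0.6549 -0.1491  0.013 ] al -85.0 ac 666.2
len 0.0 mid -34.5
```

>>> carry_out([
  {"tx": 0.5, "ty": -0.14, "tz": 0, "wx": 0, "wy": 0, "wz": 0},
  {"tx": 0.85, "ty": -0.24, "tz": 0, "wx": 0, "wy": 0, "wz": 0},
  {"tx": 0.85, "ty": -0.24, "tz": 0, "wx": 0, "wy": 0, "wz": 0},
  {"tx": 0.85, "ty": -0.24, "tz": 0, "wx": 0, "wy": 0, "wz": 0},
  {"tx": 0.8, "ty": -0.22, "tz": 0, "wx": 0, "wy": 0, "wz": 0},
  {"tx": 0.41, "ty": -0.12, "tz": 0, "wx": 0, "wy": 0, "wz": 0},
  {"tx": 0, "ty": 0, "tz": 0, "wx": 0, "wy": 0, "wz": 0},
  {"tx": 0, "ty": 0, "tz": 0, "wx": 0, "wy": 0, "wz": 0},
  {"tx": 0, "ty": 0, "tz": 0, "wx": 0, "wy": 0, "wz": 0},
])

```text
clock: 39.92
position: [0.5669, -0.0315, 0.1305]
orientation: [2.327, 2.11, 0.0]
contact_force: [0.8, 0.3, -3.6]
width: 0.0327
```

```bash
python3 go.py .567 -.031 .03; 
python3 snap.py wrist w29;python3 -c "
from h import *
d=load('pics/w29.npz')['color'].astype(int).sum(2)
print(d[90:150,250].tolist())"
```

```text
t 39.92 p [ 0.5669 -0.0315  0.1305] w 0.0327 F [ 0.8  0.3 -3.6] q [-0.17  0.53  1.81 -0.    0.8  -0.07]
yaw 84.41 tilt [ 3.e-04 -3.e-04 -1.e+00]
units [0.02 0.   4.02] wz -0.006 min rows 5
TCP al 23.5 ac 567.3
[319, 324, 332, 330, 334, 327, 327, 333, 334, 334, 311, 311, 337, 380, 388, 388, 381, 383, 397, 407, 409, 405, 403, 401, 401, 389, 379, 346, 318, 307, 310, 323, 332, 332, 321, 316, 310, 273, 226, 194, 177, 174, 183, 176, 184, 185, 180, 186, 213, 286, 332, 385, 410, 443, 450, 447, 447, 442, 443, 442]
```

View pics/w29.png

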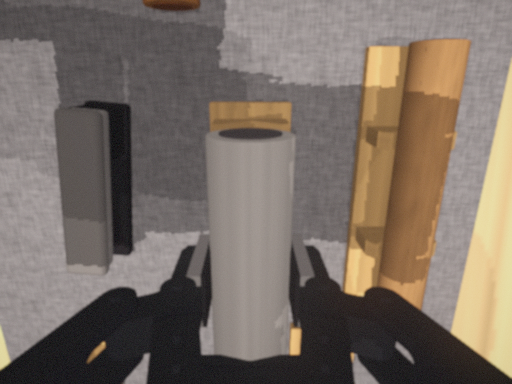

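```bash
python3 al.py w29 250,101.5,.013 250,139,.1665; python3 al.py w27 250,58.5,.013
```

```text
cam [0.575 0.049 0.274]
250,101.5,.013 [0.5733 0.0309 0.013 ] al 86.2 ac 567.6
250,139,.1665 [0.5731 0.0301 0.1665] al 85.4 ac 567.5
len 0.8 mid 85.8
cam [ 0.621 -0.194  0.273]
250,58.5,.013 [ 0.6218 -0.1825  0.013 ] al -121.5 ac 636.5
```

>>> carry_out([
  {"tx": 0.03, "ty": 0, "tz": 0.6, "wx": 0, "wy": 0, "wz": 0},
  {"tx": 0, "ty": 0, "tz": 0.8, "wx": 0, "wy": 0, "wz": 0},
  {"tx": 0, "ty": 0, "tz": 0.8, "wx": 0, "wy": 0, "wz": 0},
  {"tx": 0, "ty": 0, "tz": 0.8, "wx": 0, "wy": 0, "wz": 0},
  {"tx": 0, "ty": 0, "tz": 0.5, "wx": 0, "wy": 0, "wz": 0},
  {"tx": 0, "ty": 0, "tz": 0.3, "wx": 0, "wy": 0, "wz": 0},
  {"tx": 0, "ty": 0, "tz": 0.18, "wx": 0, "wy": 0, "wz": 0},
  {"tx": 0, "ty": 0, "tz": 0.02, "wx": 0, "wy": 0, "wz": 0},
  {"tx": 0, "ty": 0, "tz": 0, "wx": 0, "wy": 0, "wz": 0},
  {"tx": 0, "ty": 0, "tz": 0, "wx": 0, "wy": 0, "wz": 0},
])

```text
clock: 40.8
position: [0.5671, -0.0308, 0.0314]
orientation: [2.326, 2.11, 0.001]
contact_force: [-2.3, -5.8, 2.6]
width: 0.0323
```

```bash
python3 go.py .567 -.031 .030; python3 snap.py wrist w30;python3 -c "
from h import *
d=load('pics/w30.npz')['color'].astype(int).sum(2)
print(d[100:150,250].tolist(),d[100:130,195].tolist())"
```

```text
t 40.8 p [ 0.5671 -0.0308  0.0314] w 0.0323 F [-2.3 -5.8  2.6] q [-0.17  0.68  1.87 -0.    0.59 -0.07]
yaw 84.42 tilt [ 1.2e-03 -7.0e-04 -1.0e+00]
units [-0.01 -0.    0.05] wz -0.005 min rows 1
TCP al 24.2 ac 567.4
[410, 422, 410, 419, 414, 414, 412, 411, 414, 414, 413, 406, 414, 416, 429, 414, 417, 419, 425, 438, 465, 479, 482, 488, 489, 485, 471, 435, 368, 298, 292, 279, 283, 285, 284, 277, 285, 294, 341, 421, 489, 542, 580, 606, 618, 616, 612, 614, 615, 612] [429, 430, 423, 406, 404, 409, 402, 402, 398, 393, 392, 386, 398, 403, 412, 414, 408, 415, 423, 447, 462, 483, 484, 485, 487, 488, 490, 488, 491, 494]
```

View pics/w30.png

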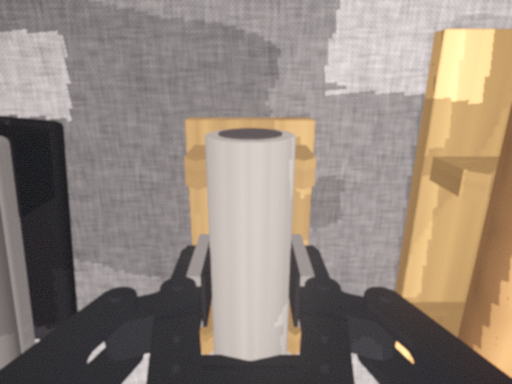

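```bash
python3 al.py w30 250,119,.013 250,139.5,.0665
```

```text
cam [0.575 0.05  0.175]
250,119,.013 [0.5733 0.0306 0.013 ] al 85.9 ac 567.7
250,139.5,.0665 [0.5732 0.0305 0.0665] al 85.8 ac 567.6
len 0.1 mid 85.9
```

>>> carry_out([
  {"tx": 0, "ty": 0, "tz": 0.03, "wx": 0, "wy": 0, "wz": 0},
  {"tx": 0, "ty": 0, "tz": 0, "wx": 0, "wy": 0, "wz": 0},
  {"tx": 0, "ty": 0, "tz": 0, "wx": 0, "wy": 0, "wz": 0},
])

```text
clock: 41.1
position: [0.5671, -0.0308, 0.0313]
orientation: [2.325, 2.11, 0.001]
contact_force: [-5.6, -5.6, 12.3]
width: 0.0322
```

Far ends agree within 0.1 mm. Release.

>>> carry_out([
  {"tx": 0, "ty": 0, "tz": 0, "wx": 0, "wy": 0, "wz": 0},
  {"tx": 0, "ty": 0, "tz": 0, "wx": 0, "wy": 0, "wz": 0},
  {"tx": 0, "ty": 0, "tz": 0, "wx": 0, "wy": 0, "wz": 0},
  {"tx": 0, "ty": 0, "tz": 0, "wx": 0, "wy": 0, "wz": 0},
  {"tx": 0, "ty": 0, "tz": 0, "wx": 0, "wy": 0, "wz": 0},
  {"tx": 0, "ty": 0, "tz": 0, "wx": 0, "wy": 0, "wz": 0},
  {"tx": 0, "ty": 0, "tz": 0, "wx": 0, "wy": 0, "wz": 0},
  {"tx": 0, "ty": 0, "tz": 0, "wx": 0, "wy": 0, "wz": 0},
  {"tx": 0, "ty": 0, "tz": -0.3, "wx": 0, "wy": 0, "wz": 0},
  {"tx": 0, "ty": 0, "tz": -0.9, "wx": 0, "wy": 0, "wz": 0},
  {"tx": 0, "ty": 0, "tz": -0.9, "wx": 0, "wy": 0, "wz": 0},
  {"tx": 0, "ty": 0, "tz": -0.9, "wx": 0, "wy": 0, "wz": 0},
  {"tx": 0, "ty": 0, "tz": -0.9, "wx": 0, "wy": 0, "wz": 0},
  {"tx": 0, "ty": 0, "tz": -0.6, "wx": 0, "wy": 0, "wz": 0},
  {"tx": 0, "ty": 0, "tz": 0, "wx": 0, "wy": 0, "wz": 0},
  {"tx": 0, "ty": 0, "tz": 0, "wx": 0, "wy": 0, "wz": 0},
], grip=-1)

```text
clock: 42.43
position: [0.5668, -0.0299, 0.1431]
orientation: [2.325, 2.11, 0.002]
contact_force: [-0.5, -0.6, -0.9]
width: 0.0856
```

```bash
python3 go.py .5415 .1845 .14; python3 snap.py wrist w31; python3 snap.py top t31
```

```text
t 42.43 p [ 0.5668 -0.0299  0.1431] w 0.0856 F [-0.5 -0.6 -0.9] q [-0.17  0.51  1.8  -0.    0.83 -0.07]
yaw 84.44 tilt [ 1.8e-03 -4.0e-04 -1.0e+00]
units [ 8.44 -1.84  0.12] wz -0.001 min rows 9
TCP al 25.0 ac 567.0
```

View pics/w31.png

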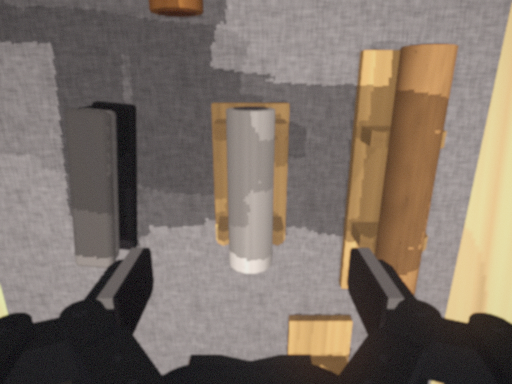

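```bash
python3 -c "
from h import *
d=load('pics/w31.npz')['color'].astype(int)
s=d.sum(2)
print(s[98:115,250].tolist(),s[98:115,220].tolist(),s[262:280,250].tolist());print(d[232:252,220].tolist())"; python3 al.py w31 220,103,.013 220,240,.013 250,109.5,.065 250,271.5,.065 ; python3 al.py w31 220,244,.013
```

```text
[278, 274, 270, 284, 294, 321, 335, 314, 288, 196, 187, 260, 351, 435, 479, 487, 499] [266, 265, 283, 271, 293, 322, 343, 351, 350, 349, 358, 343, 359, 345, 342, 341, 344] [671, 674, 676, 671, 673, 673, 674, 673, 675, 674, 651, 590, 501, 450, 446, 457, 459, 461]
[[158, 125, 85], [156, 120, 78], [159, 123, 85], [154, 118, 81], [154, 120, 80], [156, 121, 83], [154, 120, 81], [169, 132, 87], [192, 152, 100], [208, 167, 111], [211, 171, 116], [204, 167, 121], [188, 160, 133], [169, 152, 142], [161, 151, 149], [162, 154, 152], [162, 154, 152], [165, 157, 154], [164, 155, 154], [164, 156, 155]]
cam [0.575 0.051 0.286]
220,103,.013 [0.5496 0.0327 0.013 ] al 85.7 ac 543.8
220,240,.013 [ 0.5347 -0.0863  0.013 ] al -34.2 ac 540.6
250,109.5,.065 [0.573  0.0302 0.065 ] al 85.5 ac 567.4
250,271.5,.065 [ 0.5614 -0.0885  0.065 ] al -33.8 ac 567.4
len 119.9 mid 25.8
len 119.3 mid 25.9
cam [0.575 0.051 0.286]
220,244,.013 [ 0.5342 -0.0903  0.013 ] al -38.2 ac 540.4
```

```bash
python3 -c "
from h import *
a=load('pics/w28.npz')['color'][60:160,140:290,::-1];b=load('pics/w31.npz')['color'][90:270,190:310,::-1]
a=cv2.resize(a,None,fx=2.6,fy=2.6,interpolation=cv2.INTER_CUBIC);b=cv2.resize(b,None,fx=3,fy=3,interpolation=cv2.INTER_CUBIC)
H=max(a.shape[0],b.shape[0]);c=np.zeros((H,a.shape[1]+b.shape[1],3),np.uint8);c[:a.shape[0],:a.shape[1]]=a;c[:b.shape[0],a.shape[1]:]=b
cv2.imwrite('pics/z1.png',cv2.convertScaleAbs(c,alpha=1.4))"
```

```text
(no output)
```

View pics/z1.png

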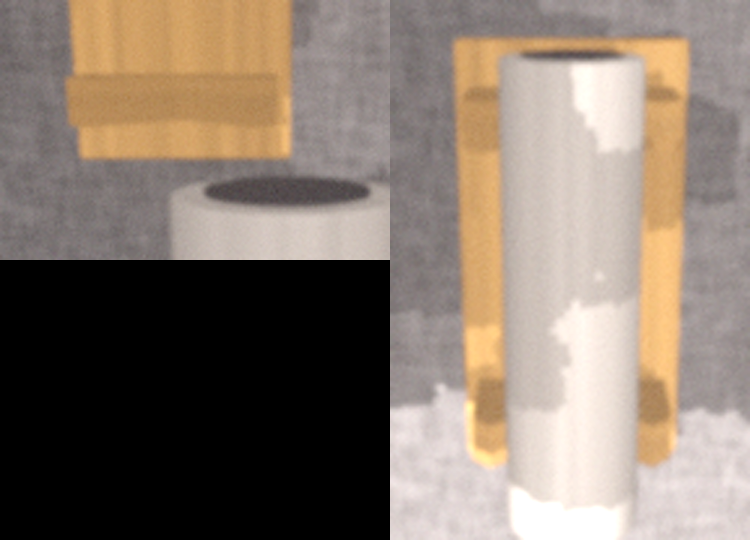

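>>> carry_out([
  {"tx": 0.5, "ty": -0.11, "tz": 0, "wx": 0, "wy": 0, "wz": 0},
  {"tx": 0.92, "ty": -0.2, "tz": 0, "wx": 0, "wy": 0, "wz": 0},
  {"tx": 0.92, "ty": -0.2, "tz": 0, "wx": 0, "wy": 0, "wz": 0},
  {"tx": 0.92, "ty": -0.2, "tz": 0, "wx": 0, "wy": 0, "wz": 0},
  {"tx": 0.92, "ty": -0.2, "tz": 0, "wx": 0, "wy": 0, "wz": 0},
  {"tx": 0.92, "ty": -0.2, "tz": 0, "wx": 0, "wy": 0, "wz": 0},
  {"tx": 0.92, "ty": -0.2, "tz": 0, "wx": 0, "wy": 0, "wz": 0},
  {"tx": 0.92, "ty": -0.2, "tz": 0, "wx": 0, "wy": 0, "wz": 0},
  {"tx": 0.92, "ty": -0.2, "tz": 0, "wx": 0, "wy": 0, "wz": 0},
  {"tx": 0.52, "ty": -0.13, "tz": 0, "wx": 0, "wy": 0, "wz": 0},
  {"tx": 0, "ty": 0, "tz": 0, "wx": 0, "wy": 0, "wz": 0},
  {"tx": 0, "ty": 0, "tz": 0, "wx": 0, "wy": 0, "wz": 0},
  {"tx": 0, "ty": 0, "tz": 0, "wx": 0, "wy": 0, "wz": 0},
])

```text
clock: 43.62
position: [0.5411, 0.1825, 0.1418]
orientation: [-2.326, -2.111, 0.001]
contact_force: [-0.5, 0.3, 0.5]
width: 0.0853
```

```bash
python3 go.py .5415 .1845 .029; python3 snap.py wrist w32;python3 -c "
from h import *
d=load('pics/w32.npz')['color'].astype(int).sum(2)
print(d[58:80,250].tolist(),d[296:316,250].tolist())"
```

```text
t 43.62 p [0.5411 0.1825 0.1418] w 0.0853 F [-0.5  0.3  0.5] q [ 0.21  0.52  1.79 -0.    0.83  0.31]
yaw 84.44 tilt [-7.e-04 -4.e-04 -1.e+00]
units [0.08 0.01 4.51] wz -0.002 min rows 5
TCP al 234.0 ac 520.9
[531, 497, 488, 504, 524, 521, 528, 524, 527, 522, 518, 524, 525, 527, 522, 524, 523, 525, 527, 524, 528, 526] [384, 376, 381, 378, 382, 383, 379, 380, 383, 392, 454, 536, 576, 583, 574, 572, 570, 569, 567, 565]
```

View pics/w32.png

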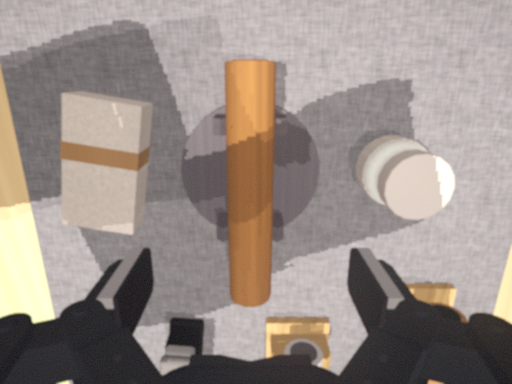

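>>> carry_out([
  {"tx": 0.04, "ty": 0, "tz": 0.5, "wx": 0, "wy": 0, "wz": 0},
  {"tx": 0, "ty": 0, "tz": 0.8, "wx": 0, "wy": 0, "wz": 0},
  {"tx": 0, "ty": 0, "tz": 0.8, "wx": 0, "wy": 0, "wz": 0},
  {"tx": 0, "ty": 0, "tz": 0.8, "wx": 0, "wy": 0, "wz": 0},
  {"tx": 0, "ty": 0, "tz": 0.8, "wx": 0, "wy": 0, "wz": 0},
  {"tx": 0, "ty": 0, "tz": 0.5, "wx": 0, "wy": 0, "wz": 0},
  {"tx": 0, "ty": 0, "tz": 0.27, "wx": 0, "wy": 0, "wz": 0},
  {"tx": 0, "ty": 0, "tz": 0, "wx": 0, "wy": 0, "wz": 0},
  {"tx": 0, "ty": 0, "tz": 0, "wx": 0, "wy": 0, "wz": 0},
])

```text
clock: 44.42
position: [0.5415, 0.1835, 0.0307]
orientation: [2.327, 2.11, -0.0]
contact_force: [0.6, -0.4, -0.3]
width: 0.0851
```

>>> carry_out([
  {"tx": 0, "ty": 0, "tz": 0, "wx": 0, "wy": 0, "wz": 0},
  {"tx": 0, "ty": 0, "tz": 0, "wx": 0, "wy": 0, "wz": 0},
  {"tx": 0, "ty": 0, "tz": 0, "wx": 0, "wy": 0, "wz": 0},
  {"tx": 0, "ty": 0, "tz": 0, "wx": 0, "wy": 0, "wz": 0},
  {"tx": 0, "ty": 0, "tz": 0, "wx": 0, "wy": 0, "wz": 0},
  {"tx": 0, "ty": 0, "tz": 0, "wx": 0, "wy": 0, "wz": 0},
  {"tx": 0, "ty": 0, "tz": 0, "wx": 0, "wy": 0, "wz": 0},
  {"tx": 0, "ty": 0, "tz": 0, "wx": 0, "wy": 0, "wz": 0},
  {"tx": 0, "ty": 0, "tz": 0, "wx": 0, "wy": 0, "wz": 0},
  {"tx": 0, "ty": 0, "tz": 0, "wx": 0, "wy": 0, "wz": 0},
], grip=1, force=40)

```text
clock: 45.25
position: [0.5411, 0.1841, 0.0312]
orientation: [2.326, 2.111, 0.0]
contact_force: [-3.0, 0.6, 6.3]
width: 0.0327
```

>>> carry_out([
  {"tx": 0, "ty": 0, "tz": -0.3, "wx": 0, "wy": 0, "wz": 0},
  {"tx": 0, "ty": 0, "tz": -0.5, "wx": 0, "wy": 0, "wz": 0},
  {"tx": 0, "ty": 0, "tz": -0.8, "wx": 0, "wy": 0, "wz": 0},
  {"tx": 0, "ty": 0, "tz": -0.8, "wx": 0, "wy": 0, "wz": 0},
  {"tx": 0, "ty": 0, "tz": -0.8, "wx": 0, "wy": 0, "wz": 0},
  {"tx": 0, "ty": 0, "tz": -0.8, "wx": 0, "wy": 0, "wz": 0},
  {"tx": 0, "ty": 0, "tz": 0, "wx": 0, "wy": 0, "wz": 0},
  {"tx": 0, "ty": 0, "tz": 0, "wx": 0, "wy": 0, "wz": 0},
  {"tx": 0, "ty": 0, "tz": 0, "wx": 0, "wy": 0, "wz": 0},
])

```text
clock: 46.0
position: [0.5409, 0.1839, 0.1301]
orientation: [-2.326, -2.111, 0.001]
contact_force: [-0.1, -0.4, -1.6]
width: 0.0329
```

```bash
python3 al.py w32 250,60,.065 250,305.5,.065; python3 go.py .6124 -.2741 .13; 
python3 snap.py wrist w33;  python3 -c "
from h import *
d=load('pics/w33.npz')['color'].astype(int).sum(2)
print(d[30:60,248].tolist())";python3 al.py w33 250,50,.1655;python3 go.py|tail -1
```

```text
cam [0.549 0.263 0.285]
250,60,.065 [0.55   0.2723 0.065 ] al 324.2 ac 521.1
250,305.5,.065 [0.5327 0.0947 0.065 ] al 145.8 ac 521.0
len 178.4 mid 235.0
t 46.0 p [0.5409 0.1839 0.1301] w 0.0329 F [-0.1 -0.4 -1.6] q [ 0.21  0.54  1.8  -0.    0.81  0.31]
yaw 84.44 tilt [-6.e-04 -2.e-04 -1.e+00]
units [-1.796e+01  4.620e+00  1.000e-02] wz -0.001 min rows 19
TCP al 235.4 ac 520.6
[568, 568, 567, 572, 574, 573, 577, 578, 582, 576, 560, 556, 550, 562, 572, 569, 551, 512, 447, 407, 428, 455, 463, 472, 473, 471, 473, 471, 470, 470]
cam [0.549 0.265 0.273]
250,50,.1655 [0.5496 0.2719 0.1655] al 323.8 ac 520.8
TCP al 235.3 ac 520.5
```

View pics/w33.png

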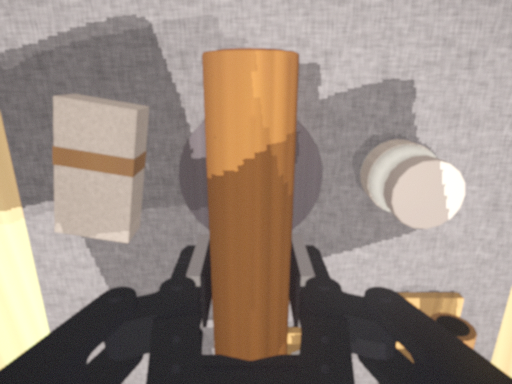

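>>> carry_out([
  {"tx": -0.4, "ty": 0.13, "tz": 0, "wx": 0, "wy": 0, "wz": 0},
  {"tx": -0.95, "ty": 0.245, "tz": 0, "wx": 0, "wy": 0, "wz": 0},
  {"tx": -0.95, "ty": 0.245, "tz": 0, "wx": 0, "wy": 0, "wz": 0},
  {"tx": -0.95, "ty": 0.245, "tz": 0, "wx": 0, "wy": 0, "wz": 0},
  {"tx": -0.95, "ty": 0.245, "tz": 0, "wx": 0, "wy": 0, "wz": 0},
  {"tx": -0.95, "ty": 0.245, "tz": 0, "wx": 0, "wy": 0, "wz": 0},
  {"tx": -0.95, "ty": 0.245, "tz": 0, "wx": 0, "wy": 0, "wz": 0},
  {"tx": -0.95, "ty": 0.245, "tz": 0, "wx": 0, "wy": 0, "wz": 0},
  {"tx": -0.95, "ty": 0.245, "tz": 0, "wx": 0, "wy": 0, "wz": 0},
  {"tx": -0.95, "ty": 0.245, "tz": 0, "wx": 0, "wy": 0, "wz": 0},
  {"tx": -0.95, "ty": 0.245, "tz": 0, "wx": 0, "wy": 0, "wz": 0},
  {"tx": -0.95, "ty": 0.245, "tz": 0, "wx": 0, "wy": 0, "wz": 0},
  {"tx": -0.95, "ty": 0.245, "tz": 0, "wx": 0, "wy": 0, "wz": 0},
  {"tx": -0.95, "ty": 0.245, "tz": 0, "wx": 0, "wy": 0, "wz": 0},
  {"tx": -0.95, "ty": 0.245, "tz": 0, "wx": 0, "wy": 0, "wz": 0},
  {"tx": -0.95, "ty": 0.245, "tz": 0, "wx": 0, "wy": 0, "wz": 0},
  {"tx": -0.95, "ty": 0.245, "tz": 0, "wx": 0, "wy": 0, "wz": 0},
  {"tx": -0.95, "ty": 0.245, "tz": 0, "wx": 0, "wy": 0, "wz": 0},
  {"tx": -0.95, "ty": 0.245, "tz": 0, "wx": 0, "wy": 0, "wz": 0},
  {"tx": -0.34, "ty": 0.09, "tz": 0, "wx": 0, "wy": 0, "wz": 0},
])

```text
clock: 47.72
position: [0.6128, -0.2747, 0.1293]
orientation: [-2.328, -2.109, 0.001]
contact_force: [0.1, 0.8, -1.4]
width: 0.0327
```

>>> carry_out([
  {"tx": 0, "ty": 0, "tz": 0, "wx": 0, "wy": 0, "wz": 0},
  {"tx": 0, "ty": 0, "tz": 0, "wx": 0, "wy": 0, "wz": 0},
  {"tx": 0, "ty": 0, "tz": 0, "wx": 0, "wy": 0, "wz": 0},
  {"tx": 0, "ty": 0, "tz": 0, "wx": 0, "wy": 0, "wz": 0},
])

```text
clock: 48.05
position: [0.6132, -0.2699, 0.1305]
orientation: [-2.325, -2.112, 0.0]
contact_force: [0.5, 0.5, -0.8]
width: 0.033
```

```bash
python3 go.py .6124 -.2741 .03; 
python3 snap.py wrist w34;  python3 -c "
from h import *
d=load('pics/w34.npz')['color'].astype(int).sum(2)
print(d[45:70,216].tolist(),d[40:65,250].tolist())";python3 al.py w34 250,50,.1655;python3 go.py|tail -1
```

```text
t 48.05 p [ 0.6132 -0.2699  0.1305] w 0.033 F [ 0.5  0.5 -0.8] q [-0.51  0.66  1.54  0.    0.95 -0.42]
yaw 84.51 tilt [-4.e-04  3.e-04 -1.e+00]
units [-0.17 -0.01  4.02] wz 0.01 min rows 5
TCP al -209.4 ac 636.4
[261, 249, 264, 251, 234, 203, 207, 196, 199, 190, 192, 202, 192, 190, 190, 192, 193, 185, 194, 199, 191, 197, 197, 185, 193] [309, 300, 295, 292, 302, 295, 284, 249, 203, 203, 228, 230, 232, 219, 230, 216, 220, 239, 220, 229, 233, 232, 233, 229, 226]
cam [ 0.621 -0.189  0.274]
250,50,.1655 [ 0.6218 -0.1819  0.1655] al -120.9 ac 636.5
TCP al -209.4 ac 636.5
```

View pics/w34.png

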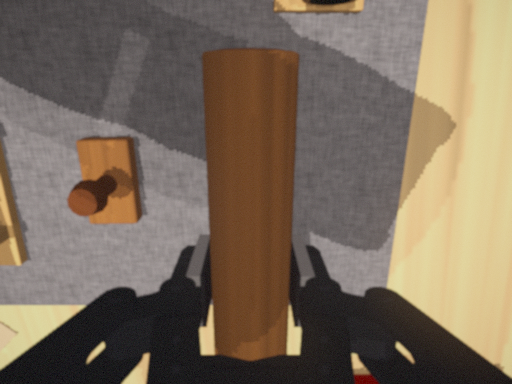

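>>> carry_out([
  {"tx": -0.04, "ty": 0, "tz": 0.6, "wx": 0, "wy": 0, "wz": 0},
  {"tx": 0, "ty": 0, "tz": 0.8, "wx": 0, "wy": 0, "wz": 0},
  {"tx": 0, "ty": 0, "tz": 0.8, "wx": 0, "wy": 0, "wz": 0},
  {"tx": 0, "ty": 0, "tz": 0.8, "wx": 0, "wy": 0, "wz": 0},
  {"tx": 0, "ty": 0, "tz": 0.5, "wx": 0, "wy": 0, "wz": 0},
  {"tx": 0, "ty": 0, "tz": 0.25, "wx": 0, "wy": 0, "wz": 0},
  {"tx": 0, "ty": 0, "tz": 0.15, "wx": 0, "wy": 0, "wz": 0},
  {"tx": 0, "ty": 0, "tz": 0, "wx": 0, "wy": 0, "wz": 0},
  {"tx": 0, "ty": 0, "tz": 0, "wx": 0, "wy": 0, "wz": 0},
  {"tx": 0, "ty": 0, "tz": 0, "wx": 0, "wy": 0, "wz": 0},
])

```text
clock: 48.93
position: [0.6136, -0.2723, 0.0341]
orientation: [2.325, 2.11, 0.001]
contact_force: [0.0, -0.1, -1.3]
width: 0.0326
```

```bash
python3 go.py .6124 -.2741 .03; 
python3 snap.py wrist w35;  python3 -c "
from h import *
d=load('pics/w35.npz')['color'].astype(int).sum(2)
print(d[45:80,195].tolist(),d[40:65,250].tolist())"
```

```text
t 48.93 p [ 0.6136 -0.2723  0.0341] w 0.0326 F [ 0.  -0.1 -1.3] q [-0.52  0.78  1.59 -0.    0.77 -0.42]
yaw 84.45 tilt [ 1.4e-03 -9.0e-04 -1.0e+00]
units [-0.08 -0.04  0.16] wz -0.001 min rows 1
TCP al -211.7 ac 637.1
[264, 271, 273, 287, 292, 279, 283, 298, 293, 290, 311, 313, 328, 331, 319, 328, 325, 322, 322, 321, 332, 332, 332, 328, 332, 331, 331, 323, 329, 326, 336, 323, 340, 327, 337] [296, 274, 271, 269, 259, 273, 264, 233, 226, 223, 227, 237, 238, 238, 240, 246, 244, 246, 246, 247, 261, 253, 240, 242, 247]
```

View pics/w35.png

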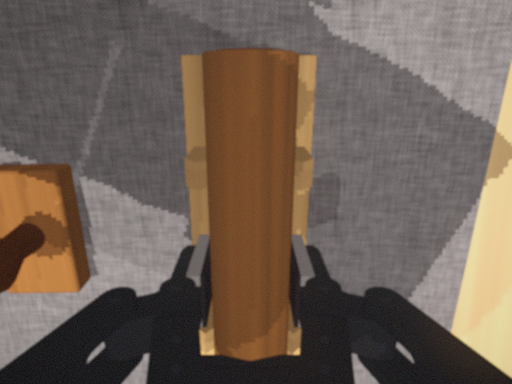

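```bash
python3 al.py w35 195,55,.013 305,55,.013 250,49,.0695 250,50,.0695
```

```text
cam [ 0.621 -0.191  0.177]
195,55,.013 [ 0.5977 -0.1802  0.013 ] al -121.6 ac 612.3
305,55,.013 [ 0.6475 -0.1851  0.013 ] al -121.6 ac 662.3
250,49,.0695 [ 0.6223 -0.184   0.0695] al -123.0 ac 637.2
250,50,.0695 [ 0.6223 -0.1843  0.0695] al -123.2 ac 637.2
len 0.0 mid -121.6
len 0.3 mid -123.1
```

>>> carry_out([
  {"tx": 0.035, "ty": -0.03, "tz": 0.08, "wx": 0, "wy": 0, "wz": 0},
  {"tx": 0, "ty": 0, "tz": 0.06, "wx": 0, "wy": 0, "wz": 0},
  {"tx": 0, "ty": 0, "tz": 0, "wx": 0, "wy": 0, "wz": 0},
  {"tx": 0, "ty": 0, "tz": 0, "wx": 0, "wy": 0, "wz": 0},
  {"tx": 0, "ty": 0, "tz": 0, "wx": 0, "wy": 0, "wz": 0},
])

```text
clock: 49.4
position: [0.6132, -0.2714, 0.0311]
orientation: [2.325, 2.11, 0.001]
contact_force: [-1.1, 2.4, 9.2]
width: 0.0329
```

```bash
python3 go.py; 
python3 snap.py wrist w36;  python3 -c "
from h import *
d=load('pics/w36.npz')['color'].astype(int).sum(2)
print(d[45:80,195].tolist(),d[40:65,250].tolist())";python3 al.py w36 195,56,.013 305,56,.013 250,49,.066
```

```text
t 49.4 p [ 0.6132 -0.2714  0.0311] w 0.0329 F [-1.1  2.4  9.2] q [-0.52  0.78  1.6   0.    0.76 -0.42]
yaw 84.44 tilt [ 0.0022 -0.0012 -1.    ]
TCP al -210.8 ac 636.6
[332, 338, 335, 347, 344, 358, 356, 361, 362, 359, 367, 368, 376, 399, 403, 401, 400, 398, 405, 399, 405, 403, 405, 406, 404, 398, 400, 403, 404, 405, 403, 405, 403, 406, 408] [339, 340, 324, 315, 323, 314, 322, 296, 272, 284, 296, 306, 301, 309, 310, 303, 306, 304, 314, 302, 303, 297, 313, 306, 302]
cam [ 0.621 -0.19   0.174]
195,56,.013 [ 0.5976 -0.1799  0.013 ] al -121.3 ac 612.2
305,56,.013 [ 0.6466 -0.1847  0.013 ] al -121.3 ac 661.4
250,49,.066 [ 0.6219 -0.183   0.066 ] al -122.0 ac 636.7
len 0.0 mid -121.3
```

>>> carry_out([
  {"tx": 0, "ty": 0, "tz": 0, "wx": 0, "wy": 0, "wz": 0},
  {"tx": 0, "ty": 0, "tz": 0, "wx": 0, "wy": 0, "wz": 0},
  {"tx": 0, "ty": 0, "tz": 0, "wx": 0, "wy": 0, "wz": 0},
  {"tx": 0, "ty": 0, "tz": 0, "wx": 0, "wy": 0, "wz": 0},
  {"tx": 0, "ty": 0, "tz": 0, "wx": 0, "wy": 0, "wz": 0},
  {"tx": 0, "ty": 0, "tz": 0, "wx": 0, "wy": 0, "wz": 0},
  {"tx": 0, "ty": 0, "tz": 0, "wx": 0, "wy": 0, "wz": 0},
  {"tx": 0, "ty": 0, "tz": 0, "wx": 0, "wy": 0, "wz": 0},
  {"tx": 0, "ty": 0, "tz": -0.3, "wx": 0, "wy": 0, "wz": 0},
  {"tx": 0, "ty": 0, "tz": -0.9, "wx": 0, "wy": 0, "wz": 0},
  {"tx": 0, "ty": 0, "tz": -0.9, "wx": 0, "wy": 0, "wz": 0},
  {"tx": 0, "ty": 0, "tz": -0.9, "wx": 0, "wy": 0, "wz": 0},
  {"tx": 0, "ty": 0, "tz": -0.9, "wx": 0, "wy": 0, "wz": 0},
  {"tx": 0, "ty": 0, "tz": -0.6, "wx": 0, "wy": 0, "wz": 0},
  {"tx": 0, "ty": 0, "tz": 0, "wx": 0, "wy": 0, "wz": 0},
  {"tx": 0, "ty": 0, "tz": 0, "wx": 0, "wy": 0, "wz": 0},
], grip=-1)

```text
clock: 50.78
position: [0.6127, -0.2712, 0.143]
orientation: [2.325, 2.11, 0.001]
contact_force: [0.5, -0.2, 0.5]
width: 0.0852
```

```bash
python3 go.py; python3 snap.py wrist w37; python3 -c "
from h import *
d=load('pics/w37.npz')['color'].astype(int).sum(2)
print(d[50:75,250].tolist(),d[50:75,220].tolist(),d[285:310,250].tolist(),d[255:275,222].tolist())"
```

```text
t 50.78 p [ 0.6127 -0.2712  0.143 ] w 0.0852 F [ 0.5 -0.2  0.5] q [-0.52  0.64  1.53 -0.    0.97 -0.42]
yaw 84.44 tilt [ 1.5e-03 -9.0e-04 -1.0e+00]
TCP al -210.7 ac 636.0
[257, 250, 223, 215, 217, 219, 237, 235, 229, 231, 227, 228, 217, 209, 231, 230, 230, 213, 231, 231, 235, 224, 223, 234, 220] [234, 235, 244, 252, 258, 248, 248, 229, 237, 246, 247, 252, 251, 254, 261, 268, 290, 300, 284, 292, 290, 291, 296, 295, 299] [397, 392, 394, 388, 393, 405, 391, 396, 396, 396, 399, 395, 394, 395, 396, 388, 397, 391, 399, 386, 393, 408, 467, 543, 591] [549, 554, 551, 552, 556, 552, 552, 550, 549, 550, 550, 552, 553, 551, 546, 520, 476, 443, 428, 439]
```

View pics/w37.png

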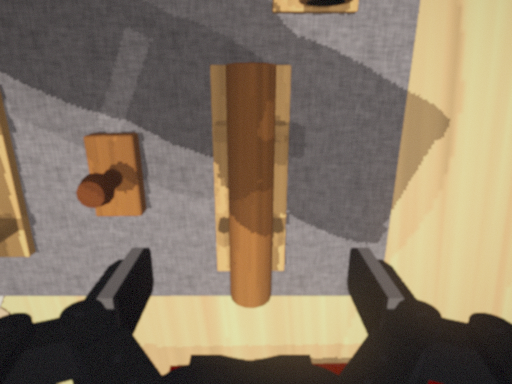

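```bash
python3 al.py w37 220,65.5,.013 222,271,.013 250,62.5,.065 250,307,.065
```

```text
cam [ 0.62  -0.19   0.286]
220,65.5,.013 [ 0.5989 -0.181   0.013 ] al -122.2 ac 613.6
222,271,.013 [ 0.5784 -0.3594  0.013 ] al -301.8 ac 610.5
250,62.5,.065 [ 0.6216 -0.1828  0.065 ] al -121.8 ac 636.4
250,307,.065 [ 0.6042 -0.3613  0.065 ] al -301.2 ac 636.3
len 179.6 mid -212.0
len 179.4 mid -211.5
```

>>> carry_out([
  {"tx": 0, "ty": 0, "tz": -0.8, "wx": 0, "wy": 0, "wz": 0},
  {"tx": 0, "ty": 0, "tz": -0.8, "wx": 0, "wy": 0, "wz": 0},
  {"tx": 0, "ty": 0, "tz": -0.8, "wx": 0, "wy": 0, "wz": 0},
  {"tx": 0, "ty": 0, "tz": -0.8, "wx": 0, "wy": 0, "wz": 0},
  {"tx": -0.5, "ty": -0.8, "tz": -0.1, "wx": 0, "wy": 0, "wz": 0},
  {"tx": -0.5, "ty": -0.8, "tz": 0, "wx": 0, "wy": 0, "wz": 0},
  {"tx": -0.5, "ty": -0.8, "tz": 0, "wx": 0, "wy": 0, "wz": 0},
  {"tx": -0.5, "ty": -0.8, "tz": 0, "wx": 0, "wy": 0, "wz": 0},
  {"tx": -0.5, "ty": -0.8, "tz": 0, "wx": 0, "wy": 0, "wz": 0},
  {"tx": -0.5, "ty": -0.8, "tz": 0, "wx": 0, "wy": 0, "wz": 0},
  {"tx": -0.6, "ty": -0.7, "tz": 0, "wx": 0, "wy": 0, "wz": 0},
  {"tx": -0.6, "ty": -0.7, "tz": 0, "wx": 0, "wy": 0, "wz": 0},
  {"tx": -0.7, "ty": -0.6, "tz": 0, "wx": 0, "wy": 0, "wz": 0},
  {"tx": -0.7, "ty": -0.6, "tz": 0, "wx": 0, "wy": 0, "wz": 0},
  {"tx": -0.7, "ty": -0.6, "tz": 0, "wx": 0, "wy": 0, "wz": 0},
  {"tx": -0.7, "ty": -0.6, "tz": 0, "wx": 0, "wy": 0, "wz": 0},
  {"tx": -0.7, "ty": -0.6, "tz": 0, "wx": 0, "wy": 0, "wz": 0},
  {"tx": -0.7, "ty": -0.6, "tz": 0, "wx": 0, "wy": 0, "wz": 0},
  {"tx": 0, "ty": 0, "tz": 0, "wx": 0, "wy": 0, "wz": 0},
  {"tx": 0, "ty": 0, "tz": 0, "wx": 0, "wy": 0, "wz": 0},
])

```text
clock: 52.5
position: [0.3475, -0.4567, 0.2234]
orientation: [-2.327, -2.107, -0.001]
contact_force: [0.5, -0.5, 1.2]
width: 0.0858
```

```bash
python3 go.py; python3 snap.py top t40; python3 snap.py scene s40; python3 -c "
from h import *
d=load('pics/t40.npz');c=d['color'][130:285,100:335,::-1]
cv2.imwrite('pics/t40c.png',cv2.convertScaleAbs(cv2.resize(c,None,fx=3.4,fy=3.4,interpolation=cv2.INTER_CUBIC),alpha=1.6))"
```

```text
t 52.5 p [ 0.3475 -0.4567  0.2234] w 0.0858 F [ 0.5 -0.5  1.2] q [-1.04  0.43  1.7   0.    1.02 -0.94]
yaw 84.33 tilt [-0.001   0.0018 -1.    ]
TCP al -421.0 ac 390.0
```

View pics/t40c.png

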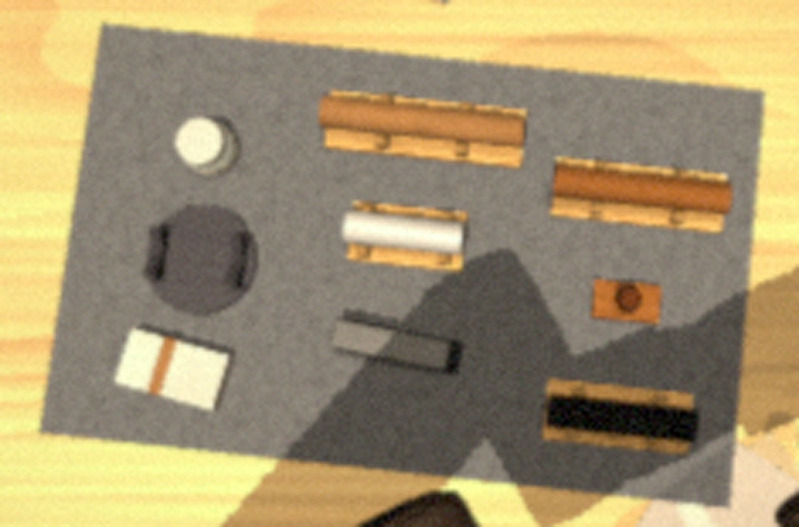

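View pics/s40.png

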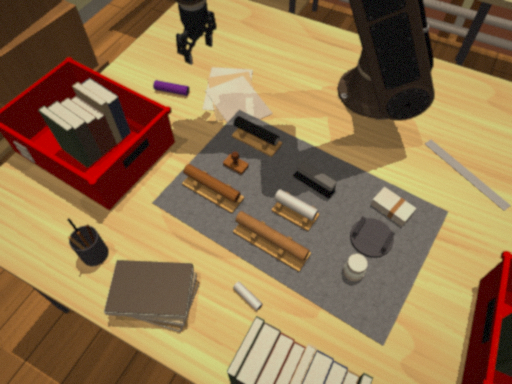

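```bash
python3 -c "
from rig import arm
print(arm.finish_job())"
```

```text
the job is handed in; nothing more can be done
None
```

All four rollers now lie in the cradles that match their length, and the job was handed in at about 52.6 s of the 131 s allowed. I made six carries, parking first the 150 mm roller and then the 180 mm roller in the spare cradle. No roller touched the table or mat. The spare cradle is empty, the glue jar stands where it was, and the two look-alike bars were not touched.

How far off centre each roller lies along its board, measured from the wrist camera after release:

| Roller | Off centre |
|---|---|
| 210 mm | about 0.5 mm |
| 150 mm | about 1 mm |
| 120 mm | about 0.1 mm |
| 180 mm | about 0.5 mm |

The last top and scene pictures show every roller seated, with the arm clear of everything.

One check disagreed: an early reading of the 120 mm board came out 4 mm too long. The top of the near V-support was hiding the board's edge, and a view from another angle gave the true edge. The cameras also differed from one another by 1 to 2 mm, so I judged centring by comparing roller and board in the same picture.

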